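# Pass a tile-sample hanger over the rail end stops onto the display stand

### The arm

A 7-joint arm with a two-finger parallel gripper is mounted at the origin on the work surface. World frame = base frame: x ahead of the robot, y to its left, z up, the work surface at z = 0. Lengths are in m, angles in rad, forces in N, time in s.
With the tool pointing down it reaches from about 0.4 to 0.925 m from the base axis. Payload 4.1 kg.
Tool frame: the origin (TCP) lies at the very end of the fingers, on their centre line; the grasp point (between the pads) lies 19 mm behind it; z points along the fingers, x is the direction in which the jaws open and shut, and the axes are right-handed (so a half turn about z gives the same grasp; the last joint's range is limited). The gripper opens to 85 mm and grips with 20 to 120 N. Pads are 22 mm wide; open, the fingers measure 114 mm over their backs; the gripper's body (76 mm by 85 mm) begins 54 mm behind the grasp point. The pads swing forward as they close: fully open they stand 13 mm farther back than shut.
Start: joints at [1.139, 0.398, 0.045, 1.537, -0.019, 1.207, -0.051], TCP at [0.212, -0.614, 0.231] pointing down, gripper open.
Joint ranges: [-2.82, 2.82], [-0.49, 2.23], [-1.37, 1.46], [0, 2.46], [-1.36, 4.5], [0.23, 2], [-2.94, 2.94]. Speed limits (rad/s): [2.57, 2.57, 3.14, 3.14, 3.14, 3.14, 3.14].

### API

Orientations are given as a unit quaternion [x, y, z, w].
In Python, from rig import ctrl gives the robot as it stands.
- The arm moves only by the tool drive_tool, never from a script. Its argument "increments" is a list of rows, each an object of numbers: "tx", "ty", "tz": the shift along the tool's x, y, z in cm; "spin": the turn about the tool's z in rad. In form: [{"tx": .., "ty": .., "tz": .., "spin": ..}, ...]. A call has 1 to 10 rows; each row is the pose to reach, as a shift and turn from the pose commanded when the call began, along the tool's axes at that moment; what a row does not reach only later rows make up. A row lasts 1/12 s, in which the tool goes at most 41.7 mm and 7.16 degrees, less where a joint would pass 70% of its speed; a pose out of reach is approached as far as the arm can. A call with a gripper value outside its range is refused whole. "hand" is the opening, from 0 (shut) to 1 (fully open), set as the call begins (left out, the last holds). The fingers move at their own pace and stop on an object; the grip force is fixed at half the most. Time passes only in rows, so rows that repeat a pose let the fingers close. It gives the time, the measured TCP pose, the force and the opening at its end, in the units of the state.
- ctrl.state(): the state, without advancing time (a new reading comes with each control period).
- ctrl.read_camera(name): name is "side" or "top" or "wrist"; returns a dict with "frame" (384x512x3 uint8, red, green, blue), "vertical_fov" (degrees; the focal length in pixels is half the picture's height over the tangent of half this angle, whatever the lens; pixels are square), "cx", "cy" (the principal point, pixels), "dist_coeffs" ([k1, k2, p1, p2, k3] as OpenCV has them; the pictures are not rectified), "R" (3x3) and "t" (3): a world point X has camera coordinates R X + t. Camera axes: x right, y down, z forward; pixel columns grow to the right and rows downward; lengths in m; the calibration is good to about 2 mm. A picture is of the moment at which its call begins. There is no depth.
- ctrl.job_done(): hands the job in, once; it reports no verdict.
The state is a dict: "t": time; "qpos": joint angles; "qd": joint speeds; "tau": joint torques, N m; "tcp_pos": TCP position; "tool_rot": TCP orientation; "wrist_force": force on the tool from outside, world axes, zero at the start; "wrist_torque": the same for the moment, N m; "finger_gap": opening from 0.0 (shut) to 1.0 (fully open).
Only numpy, scipy, OpenCV 4.12 (cv2) and the standard library are available. Lean on these libraries where they do the work, as an engineer would, in place of code of your own. Each camera call takes 0.05 s, during which the arm holds its last target.

### The job

Take the front tile sample on the stock rail, the one next to the gap: slide its hanger along, lift it over the rail's end stop, bring it across the gap and over the stop of the display stand's rail, and let it down on that rail. Then slide it home until its loop bears against the collar at the back of that rail, let go and leave it hanging there. Work gently, by feel: the display rail's height is set by hand, and neither rail may be knocked or strained by the hanger or by the gripper, nor the other sample or the things on the bench moved.

Things in the scene. Friction and masses are not known exactly. Their poses are not given: they have to be found in the camera images.
- stock_stand: Blue steel stand, fixed (foot plate 170 x 130 x 10 mm). Origin: underside of the foot, on the post axis; z up. The stock rail, a level flat steel bar 20 mm wide (x), 8 mm thick, top 215 mm above the bench, reaches from the post along the stand's -y to its free rounded end 220 mm from the post axis.
- stock_stop (a point): The stock rail's end stop: top of a round pin, 6 mm in diameter, welded across the bar's top, 216 mm from the post axis. It stands 6 mm above the bar's top. The display rail has the same pin. The rails run nearly in line, free ends facing, with a gap of 50 to 65 mm; the display rail's end may lie up to 22 mm aside and 0.05 rad askew.
- display_stand: Grey fixed stand, foot as the other. Origin: underside of the foot, on the post axis; z up. Its rail, the same 20 x 8 mm bar, reaches along the stand's +y: free end 220 mm, pin 216 mm from the post axis. A collar (34 mm wide, 14 mm above the bar) sits round the bar, its front face 72 mm from the post axis: a hanger home against it has its origin at y = +90 mm here.
- display_clamp (a point): Face of the black clamp knob on the display stand's outer post tube, 43 mm to the stand's -x of the post axis, 135 mm above the bench. The inner post and rail are set by hand and NOT MEASURED: the display bar's top lies anywhere from 203 to 227 mm above the bench (level, firmly clamped, does not give). Find it by touch. No need to handle the knob.
- hanger_front: To move: hanger nearest the gap, white tile 95 x 95 x 8 mm, loose, 0.27 to 0.44 kg. A closed loop of 4 mm steel strip goes round the bar: 36 mm long (y), inside 26 mm wide (x), 17 mm high: it can rise 9 mm before its floor meets the bar's underside. Origin: underside of the loop's ceiling, at the bar's top when hanging; x across, y along the rail, z up. Reaches 154 mm below.
- grip_top (a point): Top centre of that hanger's black grip block, 46 mm over the hanger's origin: 20 mm wide (x), 26 mm long (y), from 4 to 46 mm over the origin. Pinch it across the rail.
- hanger_rear: Same hanger with a terracotta tile, farther back on the stock rail; same origin. Leave alone.
- tape: Yellow tape measure, 62 x 34 x 60 mm, loose on the bench; leave alone.
- spare_tiles: Small stack of four 95 mm tiles, 32 mm high, on the bench; leave alone.
- screwdriver: Screwdriver lying on the bench under the gap between the rails; leave alone.
- glue: Jar 60 mm in diameter, 100 mm high; leave alone.
- plank_sample: Wood sample board 160 x 70 x 14 mm, flat on the bench; leave alone.
- padlock: Brass padlock 45 x 20 mm, 67 mm high, on the bench; leave alone.

How it is judged:
On the way, in this order (a step that is already met when the one before it is completed fails the run):
1. the front hanger has been lifted over the stock rail's end stop and is off that rail, in the gap (y of hanger_front in the frame of stock_stand below -0.238 m and height (world z) of hanger_front above 0.19 m), for 0.05 s.
2. it is threaded on the display rail, past that rail's end stop (y of hanger_front in the frame of display_stand below 0.19 m and height (world z) of hanger_front above 0.19 m and x of hanger_front in the frame of display_stand between -0.01 and 0.01 m), for 0.1 s.
At the end, for the whole second after the job is handed in: The front hanger hangs upright (within 0.08 rad), at rest and released on the display rail, bearing on it with its weight, its loop within 2 mm of the back-stop collar and centred within 6 mm on the rail (y of hanger_front in the frame of display_stand between 0.088 and 0.092 m and x of hanger_front in the frame of display_stand between -0.006 and 0.006 m and height (world z) of hanger_front between 0.2 and 0.23 m and angle between hanger_front's own z axis and vertical below 0.08 rad and contact force between hanger_front and display_stand above 1 N and linear speed of hanger_front below 0.01 m/s and contact force between hanger_front and the fingers below 0.1 N); the robot touches nothing.
It fails at once if the hanger strikes or strains the stock rail (over 35 N) (contact force between hanger_front and stock_stand above 35 N).
It fails at once if the hanger strikes or strains the display rail or its collar (over 35 N) (contact force between hanger_front and display_stand above 35 N).
It fails at once if the gripper presses on a stand with more than 40 N (contact force between the fingers and stock_stand above 40 N or contact force between the fingers and display_stand above 40 N).
It fails at once if the rear sample is disturbed (moved over 15 mm) (distance of hanger_rear from where it was at the start of the episode above 0.015 m).
It fails at once if something lying on the bench is moved over 15 mm (distance of any of tape, spare_tiles, screwdriver, glue, plank_sample, padlock from where it was at the start of the episode above 0.015 m).
It also fails if it takes over 72 s, if anything falls off the work surface, if the arm or the gripper's body presses on something with over 40 N, if the wrist force passes 120 N, or if a joint passes its speed limit or range.

## Working session

There is one attempt and no reset: what is moved stays moved. The work goes in short steps, Python scripts to look and compute and a tool call to move; the robot and the scene stay as the last step left them, time stands still between calls to the robot, and variables do not carry over. Pictures are saved under pics/ and viewed, and the job is handed in when it is done.

Besides the shell and the picture viewer there is one more tool, called after "Call:" as name(argument=value, ...) on one line, values as JSON. drive_tool: Moves the arm, as the interface text tells. Its arguments: {"type":"object","properties":{"increments":{"type":"array"},"hand":{"type":"number"}},"required":["increments"]}

```bash
mkdir -p pics; ls
cat > h.py <<'E'
import numpy as np,cv2
from rig import ctrl
def cam(n,fn=None):
    c=ctrl.read_camera(n)
    if fn: cv2.imwrite('pics/'+fn,cv2.cvtColor(c['frame'],cv2.COLOR_RGB2BGR))
    return c
def K(c):
    h=c['frame'].shape[0]; f=h/2/np.tan(np.radians(c['vertical_fov'])/2)
    return np.array([[f,0,c['cx']],[0,f,c['cy']],[0,0,1.]])
def ray(c,uv):
    p=cv2.undistortPoints(np.array(uv,float).reshape(-1,1,2),K(c),np.array(c['dist_coeffs'],float)).reshape(-1,2)
    R=np.array(c['R']);t=np.array(c['t'])
    d=np.c_[p,np.ones(len(p))]@R
    return -R.T@t,d
def onz(c,uv,z):
    o,d=ray(c,uv); return o+d*((z-o[2])/d[:,2])[:,None]
def tri(c1,p1,c2,p2):
    o1,d1=ray(c1,p1);o2,d2=ray(c2,p2);d1=d1[0];d2=d2[0]
    A=np.c_[d1,-d2];s=np.linalg.lstsq(A,o2-o1,rcond=None)[0]
    a=o1+s[0]*d1;b=o2+s[1]*d2
    return (a+b)/2,np.linalg.norm(a-b)
def proj(c,X):
    return cv2.projectPoints(np.array(X,float).reshape(-1,1,3),cv2.Rodrigues(np.array(c['R']))[0],np.array(c['t'],float),K(c),np.array(c['dist_coeffs'],float))[0].reshape(-1,2)
E
python3 - <<'E'
from h import *
import pickle
print(ctrl.state())
for n in ['side','top','wrist']:
    c=cam(n,n+'0.png'); pickle.dump(c,open(n+'0.pkl','wb'))
    print(n,-np.array(c['R']).T@np.array(c['t']),np.array(c['R'])[2],c['vertical_fov'])
E
```

```text
pics
{'t': 0.0, 'qpos': array([ 1.1389556 ,  0.39919241,  0.0450252 ,  1.53786257, -0.01870778,
        1.20685865, -0.05070381]), 'qd': array([ 1.46248630e-04, -1.05044298e-03,  8.33649933e-04, -5.07969067e-04,
       -4.74410456e-04,  8.04120015e-04, -6.75870878e-05]), 'tau': array([ 3.83537172e-04, -4.75119102e+01,  1.36478875e+00, -2.54217499e+01,
        1.15648445e-02,  9.62711521e-03, -7.71757783e-06]), 'tcp_pos': array([ 0.21220266, -0.61373773,  0.23027074]), 'tool_rot': array([ 8.14504609e-01, -5.80156306e-01, -8.07300090e-04, -5.00318794e-04]), 'wrist_force': array([0.08280819, 0.08454194, 0.09084104]), 'wrist_torque': array([ 0.00052187, -0.0498424 , -0.02477675]), 'finger_gap': 0.9972233867542662}
side [0.39031533 0.7281942  0.84592063] [ 0.18944245 -0.73073846 -0.65584515] 45.24883791172152
top [0.4028582  0.01681263 1.15956965] [ 0.20296847 -0.031995   -0.97866241] 44.775084441410215
wrist [ 0.27963224 -0.59037988  0.372234  ] [-0.27110901 -0.09076596 -0.95825959] 68.76950375595828
```

View pics/side0.png

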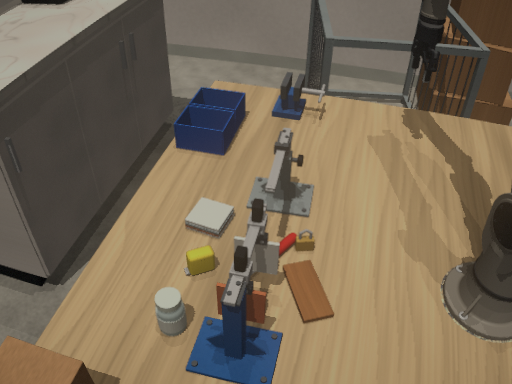

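View pics/top0.png

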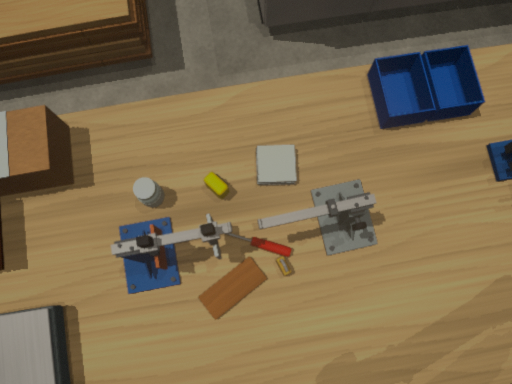

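View pics/wrist0.png

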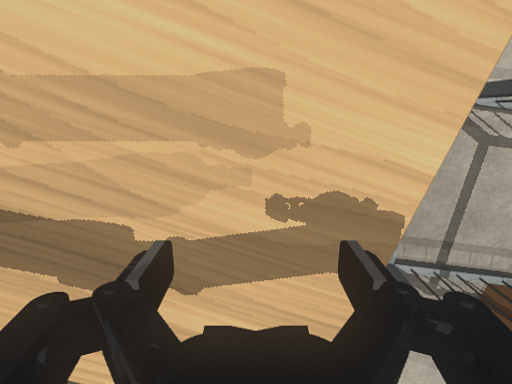

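Run:
```python
import cv2
a=cv2.imread('pics/top0.png')[170:280,95:395]
cv2.imwrite('pics/top0z.png',cv2.resize(a,(800,293),interpolation=cv2.INTER_CUBIC)[:,:])
b=cv2.imread('pics/side0.png')[120:390,180:330]
cv2.imwrite('pics/side0z.png',cv2.resize(b,None,fx=2.2,fy=2.2,interpolation=cv2.INTER_CUBIC))
```

```text
(no output)
```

View pics/top0z.png

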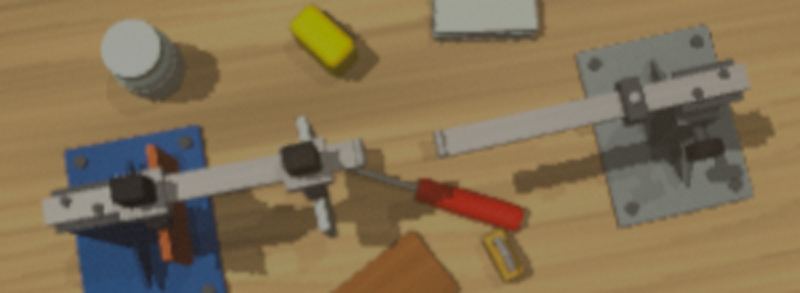

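View pics/side0z.png

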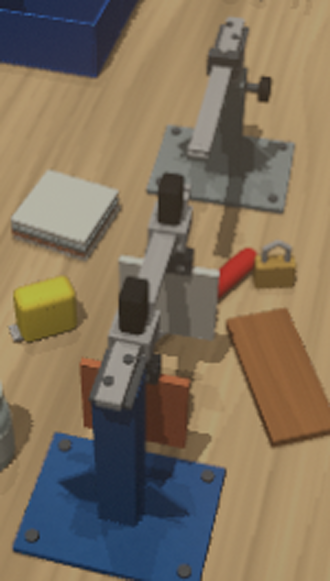

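Run:
```python
from h import *
import pickle
c=pickle.load(open('top0.pkl','rb')); s=pickle.load(open('side0.pkl','rb'))
hsv=cv2.cvtColor(c['frame'],cv2.COLOR_RGB2HSV)
def z(p): return [95+p[0]/2.667,170+p[1]/2.667]
# stock rail free end / axis
sl=onz(c,[z((176,188)),z((270,170)),z((362,152))],.215); print('stock axis pts',sl)
dl=onz(c,[z((437,144)),z((520,127)),z((615,105))],.215); print('disp axis pts @.215',dl)
g=onz(c,[z((300,158))],.261);print('grip top',g)
# foots
for nm,m in [('blue',cv2.inRange(hsv,(100,100,40),(125,255,255))),('grey',cv2.inRange(hsv,(0,0,60),(180,40,160)))]:
    x0,x1=(100,200) if nm=='blue' else (300,385)
    mm=np.zeros_like(m);mm[170:300,x0:x1]=m[170:300,x0:x1]
    mm=cv2.morphologyEx(mm,cv2.MORPH_CLOSE,np.ones((5,5)))
    cs=max(cv2.findContours(mm,0,2)[0],key=cv2.contourArea)
    P=onz(c,cs.reshape(-1,2).astype(float),.01)[:,:2].astype(np.float32)
    print(nm,cv2.minAreaRect(P))
def z2(p): return [180+p[0]/2.2,120+p[1]/2.2]
print('disp end tri',tri(c,[z((439,144))],s,[z2((199,154))]))
print('grip',tri(c,[z((300,158))],s,[z2((171,181))]))
print('stock end tri',proj(s,[sl[2]]))
```

```text
stock axis pts [[0.53693855 0.19464928 0.215     ]
 [0.53857591 0.12162501 0.215     ]
 [0.54042446 0.05004892 0.215     ]]
disp axis pts @.215 [[ 0.53681168 -0.00759741  0.215     ]
 [ 0.53898542 -0.0727017   0.215     ]
 [ 0.54339524 -0.14818646  0.215     ]]
grip top [[0.53698565 0.0936659  0.261     ]]
blue ((0.502122163772583, 0.2670930325984955), (0.09803970903158188, 0.126392662525177), 2.170295238494873)
grey ((0.5485084652900696, -0.21460002660751343), (0.16703365743160248, 0.19536510109901428), 2.9817166328430176)
disp end tri (array([ 0.53613877, -0.009452  ,  0.20653717]), np.float64(0.0031995457805640923))
grip (array([0.53744577, 0.09379161, 0.25986574]), np.float64(0.0005774105100052924))
stock end tri [[261.24012305 204.56578412]]
```

```bash
cat >> h.py <<'E'
from scipy.spatial.transform import Rotation as Ro
def st():
    s=ctrl.state(); R=Ro.from_quat(s['tool_rot']).as_matrix()
    return s,R
def plan(target,yaw):
    """yaw = desired world angle of tool x"""
    s,R=st(); d=(np.array(target)-s['tcp_pos'])@R*100
    a=np.arctan2(R[1,0],R[0,0]); sp=-(yaw-a); sp=(sp+np.pi)%(2*np.pi)-np.pi
    print('tcp',s['tcp_pos'].round(4),'yaw',round(a,4),'tilt',R[:,2].round(4),'F',s['wrist_force'].round(2),'T',s['wrist_torque'].round(2),'gap',round(s['finger_gap'],3),'t',round(s['t'],2))
    print('tx,ty,tz,spin',d.round(3),round(sp,4),'dist',np.linalg.norm(d))
E
python3 -c "
from h import *
plan([.33,-.35,.36],0.0)
plan([.537,.094,.36],0.0)"
```

```text
tcp [ 0.2123 -0.6139  0.2305] yaw -1.2379 tilt [-6.0e-04  1.4e-03 -1.0e+00] F [ 0.26  0.97 -0.28] T [-0.03  0.04  0.  ] gap 1.001 t 0.15
tx,ty,tz,spin [-21.107 -19.751 -12.92 ] -1.2379 dist 31.662903560887884
tcp [ 0.2123 -0.6139  0.2305] yaw -1.2379 tilt [-6.0e-04  1.4e-03 -1.0e+00] F [ 0.26  0.97 -0.28] T [-0.03  0.04  0.  ] gap 1.001 t 0.15
tx,ty,tz,spin [-56.304 -53.825 -12.87 ] -1.2379 dist 78.94874816166615
```

Call:
drive_tool(increments=[{"tx":0,"ty":0,"tz":-3,"spin":-0.06},{"tx":-2,"ty":-2,"tz":-6,"spin":-0.18},{"tx":-4.5,"ty":-4.2,"tz":-8.5,"spin":-0.3},{"tx":-7,"ty":-6.6,"tz":-10.5,"spin":-0.42},{"tx":-9.7,"ty":-9,"tz":-12,"spin":-0.54},{"tx":-12.5,"ty":-11.8,"tz":-13,"spin":-0.66},{"tx":-15.3,"ty":-14.4,"tz":-13,"spin":-0.78},{"tx":-18,"ty":-17,"tz":-13,"spin":-0.9},{"tx":-20.8,"ty":-19.6,"tz":-13,"spin":-1.02},{"tx":-23.6,"ty":-22.3,"tz":-13,"spin":-1.13}], hand=1)

```text
t: 0.98
tcp_pos: [0.3461, -0.3166, 0.3612]
tool_rot: [0.999, -0.051, -0.0, 0.0]
wrist_force: [1.0, -0.9, -0.5]
finger_gap: 1.004
```

```bash
python3 -c "
from h import *
plan([.537,.094,.36],0.0)"
```

```text
tcp [ 0.3461 -0.3166  0.3612] yaw -0.1027 tilt [-3.e-04 -4.e-04 -1.e+00] F [ 0.97 -0.91 -0.48] T [ 0.03 -0.04 -0.  ] gap 1.004 t 0.98
tx,ty,tz,spin [ 14.78  -42.803   0.1  ] -0.1027 dist 45.2830799717017
```

Call:
drive_tool(increments=[{"tx":1.3,"ty":-3.8,"tz":0,"spin":-0.05},{"tx":2.6,"ty":-7.6,"tz":0,"spin":-0.1},{"tx":3.9,"ty":-11.4,"tz":0,"spin":-0.1},{"tx":5.2,"ty":-15.2,"tz":0,"spin":-0.1},{"tx":6.5,"ty":-19,"tz":0,"spin":-0.1},{"tx":7.8,"ty":-22.8,"tz":0,"spin":-0.1},{"tx":9.1,"ty":-26.6,"tz":0,"spin":-0.1},{"tx":10.4,"ty":-30.4,"tz":0,"spin":-0.1},{"tx":11.8,"ty":-34.2,"tz":0,"spin":-0.1},{"tx":13.1,"ty":-38,"tz":0,"spin":-0.1}])

```text
t: 1.82
tcp_pos: [0.5175, 0.0469, 0.3613]
tool_rot: [1.0, -0.004, 0.0, 0.0]
wrist_force: [-0.1, -1.1, 0.0]
finger_gap: 1.0
```

Call:
drive_tool(increments=[{"tx":1.1,"ty":-3,"tz":0,"spin":0},{"tx":1.7,"ty":-4.8,"tz":0,"spin":0},{"tx":1.7,"ty":-4.8,"tz":0,"spin":0},{"tx":1.7,"ty":-4.8,"tz":0,"spin":0}])

```text
t: 2.15
tcp_pos: [0.5343, 0.0942, 0.3608]
tool_rot: [1.0, -0.003, -0.001, -0.0]
wrist_force: [0.1, -0.4, 0.9]
finger_gap: 1.002
```

```bash
python3 -c "
from h import *
import pickle
c=cam('wrist','w1.png'); pickle.dump(c,open('w1.pkl','wb'))
plan([.537,.094,.36],0.0)"
```

```text
tcp [0.5344 0.0925 0.3608] yaw -0.0079 tilt [-0.001 -0.001 -1.   ] F [ 0.32 -0.72 -0.18] T [-0.03  0.   -0.02] gap 1.002 t 2.2
tx,ty,tz,spin [ 0.263 -0.149  0.083] -0.0079 dist 0.3130709577795196
```

View pics/w1.png

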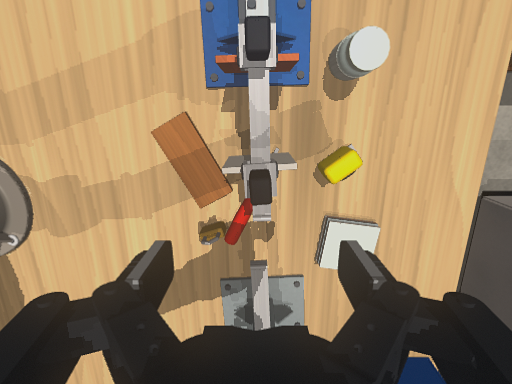

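Run:
```python
import cv2
a=cv2.imread('pics/w1.png')[60:350,200:320]
cv2.imwrite('pics/w1z.png',cv2.resize(a[:145],None,fx=4,fy=4,interpolation=cv2.INTER_CUBIC))
cv2.imwrite('pics/w1y.png',cv2.resize(a[145:],None,fx=4,fy=4,interpolation=cv2.INTER_CUBIC))
```

```text
(no output)
```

View pics/w1z.png

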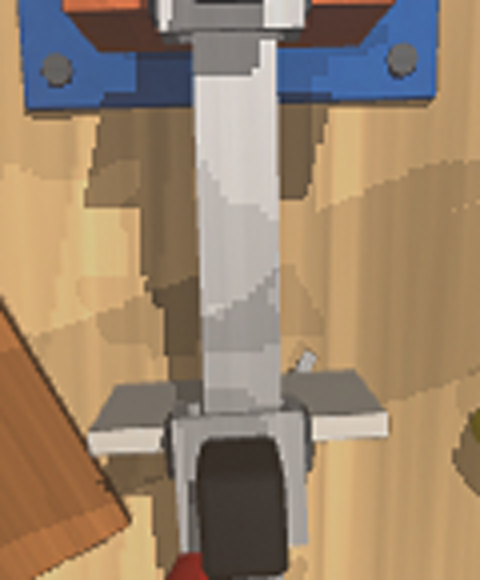

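View pics/w1y.png

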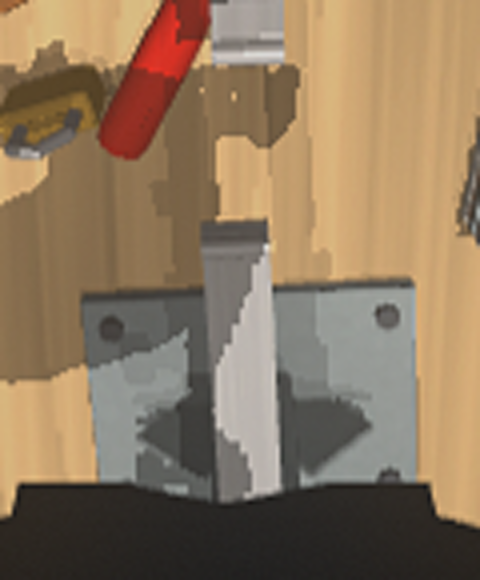

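Run:
```python
from h import *
import pickle
w=pickle.load(open('w1.pkl','rb'));c=pickle.load(open('top0.pkl','rb'))
print('cam',-w['R'].T@w['t'],w['R'][2])
u=lambda x,y:[200+x/4,60+y/4]; l=lambda x,y:[200+x/4,205+y/4]
P=onz(w,[u(195,100),u(277,100),u(203,400),u(281,400),l(212,30),l(284,30),l(248,63),l(248,40)],.215)
print(P.round(4))
m1=P[:2].mean(0);m2=P[2:4].mean(0);m3=P[4:6].mean(0);print('mid',m1,m2,m3)
print('yaw',np.arctan2(*(m1-m3)[:2]))
for h in (.203,.215,.227):
    D=onz(w,[l(201.5,242),l(269,242),l(217,490),l(282,490),l(235,222),l(235,242)],h)
    a=D[:2].mean(0);b=D[2:4].mean(0)
    print(h,'w',np.linalg.norm(D[0]-D[1]),np.linalg.norm(D[2]-D[3]),'a',a,'b',b,'yaw',np.arctan2(*(a-b)[:2]),'end',D[4:,:2])
G=onz(w,[u(203,490),u(285,490),u(211,572),u(284,570)],.261);print('grip',G.round(4),G.mean(0))
```

```text
cam [0.53367092 0.16663677 0.50266453] [-0.003692   -0.28419191 -0.95876031]
[[0.5267 0.1891 0.215 ]
 [0.5464 0.189  0.215 ]
 [0.5279 0.1166 0.215 ]
 [0.548  0.1165 0.215 ]
 [0.5298 0.0588 0.215 ]
 [0.5494 0.0587 0.215 ]
 [0.5396 0.0491 0.215 ]
 [0.5396 0.0558 0.215 ]]
mid [0.53653282 0.18907055 0.215     ] [0.53796142 0.11657234 0.215     ] [0.53958794 0.05875812 0.215     ]
yaw -0.02344025208134745
0.203 w 0.020352440780657444 0.02106122527458015 a [ 0.53607607 -0.01381246  0.203     ] b [ 0.54051385 -0.10449374  0.203     ] yaw -0.048899216779985336 end [[ 0.53601526 -0.00704418]
 [ 0.53600157 -0.01381288]]
0.215 w 0.019537431779741026 0.020217833154976238 a [ 0.53597976 -0.00658641  0.215     ] b [ 0.54023983 -0.09363638  0.215     ] yaw -0.048899216779984364 end [[ 5.35921381e-01 -8.91618757e-05]
 [ 5.35908238e-01 -6.58681022e-03]]
0.227 w 0.018722422778824497 0.019374441035372322 a [0.53588344 0.00063964 0.227     ] b [ 0.5399658  -0.08277901  0.227     ] yaw -0.04889921677998599 end [[0.5358275  0.00686585]
 [0.53581491 0.00063926]]
grip [[0.5286 0.1045 0.261 ]
 [0.5468 0.1044 0.261 ]
 [0.5302 0.0852 0.261 ]
 [0.5468 0.0856 0.261 ]] [0.53811483 0.09492854 0.261     ]
```

Call:
drive_tool(increments=[{"tx":0.1,"ty":2.5,"tz":0,"spin":-0.01},{"tx":0.2,"ty":5.5,"tz":0.5,"spin":-0.03},{"tx":0.3,"ty":8.5,"tz":2,"spin":-0.05},{"tx":0.4,"ty":11.5,"tz":4,"spin":-0.057},{"tx":0.5,"ty":13.7,"tz":7,"spin":-0.057},{"tx":0.5,"ty":14.7,"tz":9.5,"spin":-0.057},{"tx":0.5,"ty":14.7,"tz":11.5,"spin":-0.057},{"tx":0.5,"ty":14.7,"tz":12,"spin":-0.057},{"tx":0.5,"ty":14.7,"tz":12,"spin":-0.057}], hand=0)

```text
t: 2.95
tcp_pos: [0.5369, -0.0554, 0.24]
tool_rot: [1.0, 0.023, -0.002, 0.0]
wrist_force: [-0.5, 0.9, 0.7]
finger_gap: 0.0
```

```bash
python3 -c "
from h import *
import pickle
c=cam('wrist','w2.png'); pickle.dump(c,open('w2.pkl','wb'))
c=cam('side','s2.png'); pickle.dump(c,open('s2.pkl','wb'))
plan([.538,-.055,.235],.049)"
```

```text
tcp [ 0.539  -0.0541  0.2426] yaw 0.0487 tilt [ 1.9e-03 -5.0e-04 -1.0e+00] F [0.24 1.17 0.05] T [0.04 0.01 0.01] gap 0.001 t 3.05
tx,ty,tz,spin [-0.102  0.085  0.76 ] -0.0003 dist 0.7717363376451616
```

View pics/w2.png

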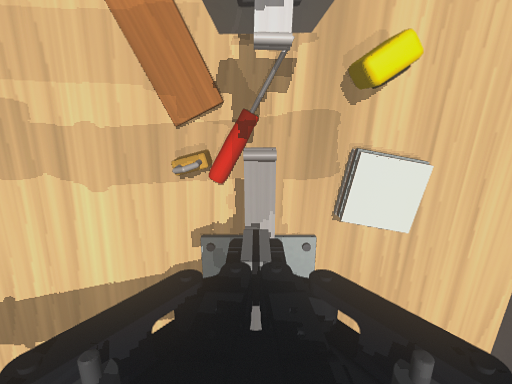

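Call:
drive_tool(increments=[{"tz":0.4},{"tz":0.7},{"tz":0.9},{"tz":1.0},{"tz":1.0},{"tz":1.0}])

```text
schema error: expected keys tx, ty, tz, spin
```

Call:
drive_tool(increments=[{"tz":0.05},{"tz":0.1},{"tz":0.15},{"tz":0.2},{"tz":0.25},{"tz":0.25}])

```text
schema error: expected keys tx, ty, tz, spin
```

Call:
drive_tool(increments=[{"tz":0.05},{"tz":0.1},{"tz":0.15},{"tz":0.2},{"tz":0.25},{"tz":0.25}])

```text
schema error: expected keys tx, ty, tz, spin
```

Call:
drive_tool(increments=[{"tx":0,"ty":0,"spin":0,"tz":0.4},{"tx":0,"ty":0,"spin":0,"tz":0.7},{"tx":0,"ty":0,"spin":0,"tz":0.9},{"tx":0,"ty":0,"spin":0,"tz":1.0},{"tx":0,"ty":0,"spin":0,"tz":1.0},{"tx":0,"ty":0,"spin":0,"tz":1.0}])

```text
t: 3.55
tcp_pos: [0.5385, -0.0538, 0.2314]
tool_rot: [1.0, 0.025, 0.0, 0.0]
wrist_force: [0.0, 1.0, -0.7]
finger_gap: -0.001
```

Call:
drive_tool(increments=[{"tx":0,"ty":0,"spin":0,"tz":0.05},{"tx":0,"ty":0,"spin":0,"tz":0.1},{"tx":0,"ty":0,"spin":0,"tz":0.15},{"tx":0,"ty":0,"spin":0,"tz":0.2},{"tx":0,"ty":0,"spin":0,"tz":0.2}])

```text
t: 3.97
tcp_pos: [0.5383, -0.054, 0.2292]
tool_rot: [1.0, 0.025, -0.0, 0.0]
wrist_force: [-0.1, -0.7, -0.3]
finger_gap: -0.0
```

Call:
drive_tool(increments=[{"tx":0,"ty":0,"spin":0,"tz":0.05},{"tx":0,"ty":0,"spin":0,"tz":0.1},{"tx":0,"ty":0,"spin":0,"tz":0.15},{"tx":0,"ty":0,"spin":0,"tz":0.2},{"tx":0,"ty":0,"spin":0,"tz":0.2}])

```text
t: 4.38
tcp_pos: [0.5383, -0.0539, 0.2272]
tool_rot: [1.0, 0.025, -0.0, 0.0]
wrist_force: [-0.2, -0.4, -1.1]
finger_gap: 0.001
```

Call:
drive_tool(increments=[{"tx":0,"ty":0,"spin":0,"tz":0.05},{"tx":0,"ty":0,"spin":0,"tz":0.1},{"tx":0,"ty":0,"spin":0,"tz":0.15},{"tx":0,"ty":0,"spin":0,"tz":0.2},{"tx":0,"ty":0,"spin":0,"tz":0.2}])

```text
t: 4.8
tcp_pos: [0.5383, -0.054, 0.2252]
tool_rot: [1.0, 0.025, -0.0, 0.0]
wrist_force: [0.1, -0.2, -0.2]
finger_gap: 0.002
```

Call:
drive_tool(increments=[{"tx":0,"ty":0,"spin":0,"tz":0.04},{"tx":0,"ty":0,"spin":0,"tz":0.08},{"tx":0,"ty":0,"spin":0,"tz":0.12}])

```text
t: 5.05
tcp_pos: [0.5384, -0.054, 0.2241]
tool_rot: [1.0, 0.025, 0.0, 0.0]
wrist_force: [0.3, 0.7, -0.4]
finger_gap: 0.0
```

Call:
drive_tool(increments=[{"tx":0,"ty":0,"spin":0,"tz":0.04},{"tx":0,"ty":0,"spin":0,"tz":0.08},{"tx":0,"ty":0,"spin":0,"tz":0.12}])

```text
t: 5.3
tcp_pos: [0.5384, -0.0539, 0.2229]
tool_rot: [1.0, 0.025, 0.0, 0.0]
wrist_force: [-0.1, -0.8, 0.4]
finger_gap: 0.001
```

Call:
drive_tool(increments=[{"tx":0,"ty":0,"spin":0,"tz":0.05},{"tx":0,"ty":0,"spin":0,"tz":0.1},{"tx":0,"ty":0,"spin":0,"tz":0.15}])

```text
t: 5.55
tcp_pos: [0.5384, -0.0539, 0.2213]
tool_rot: [1.0, 0.025, -0.0, 0.0]
wrist_force: [0.4, -0.1, -1.0]
finger_gap: 0.004
```

Call:
drive_tool(increments=[{"tx":0,"ty":0,"spin":0,"tz":0.05},{"tx":0,"ty":0,"spin":0,"tz":0.1},{"tx":0,"ty":0,"spin":0,"tz":0.15}])

```text
t: 5.8
tcp_pos: [0.5384, -0.0539, 0.2198]
tool_rot: [1.0, 0.025, 0.0, 0.0]
wrist_force: [0.1, 0.5, -0.2]
finger_gap: 0.0
```

Call:
drive_tool(increments=[{"tx":0,"ty":0,"spin":0,"tz":0.05},{"tx":0,"ty":0,"spin":0,"tz":0.1},{"tx":0,"ty":0,"spin":0,"tz":0.15}])

```text
t: 6.05
tcp_pos: [0.5384, -0.0539, 0.2184]
tool_rot: [1.0, 0.025, 0.0, 0.0]
wrist_force: [-0.2, -0.1, -1.1]
finger_gap: 0.002
```

```bash
python3 -c "
from h import *
c=cam('side','s3.png')
b=c['frame'][110:220,230:330,::-1]
cv2.imwrite('pics/s3z.png',cv2.resize(b,None,fx=5,fy=5,interpolation=cv2.INTER_CUBIC))"
```

```text
(no output)
```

View pics/s3z.png

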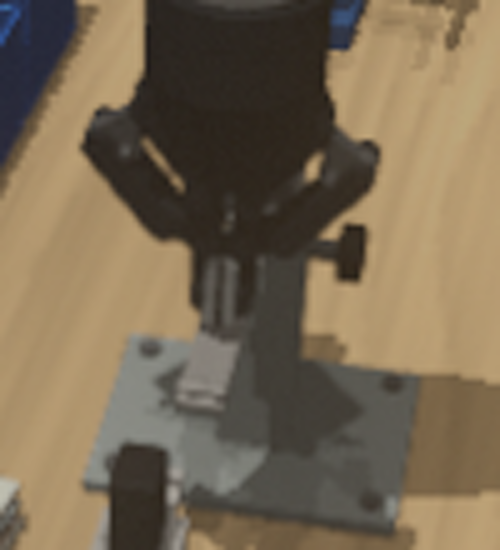

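Call:
drive_tool(increments=[{"tx":0,"ty":0,"spin":0,"tz":0.04},{"tx":0,"ty":0,"spin":0,"tz":0.08},{"tx":0,"ty":0,"spin":0,"tz":0.12}])

```text
t: 6.35
tcp_pos: [0.5384, -0.0539, 0.2172]
tool_rot: [1.0, 0.025, 0.0, 0.0]
wrist_force: [-0.5, 0.4, 1.2]
finger_gap: 0.0
```

Call:
drive_tool(increments=[{"tx":0,"ty":0,"spin":0,"tz":0.04},{"tx":0,"ty":0,"spin":0,"tz":0.08},{"tx":0,"ty":0,"spin":0,"tz":0.12}])

```text
t: 6.6
tcp_pos: [0.5384, -0.054, 0.2159]
tool_rot: [1.0, 0.025, 0.0, 0.0]
wrist_force: [-0.4, -0.7, 0.9]
finger_gap: 0.002
```

Call:
drive_tool(increments=[{"tx":0,"ty":0,"spin":0,"tz":0.04},{"tx":0,"ty":0,"spin":0,"tz":0.08},{"tx":0,"ty":0,"spin":0,"tz":0.12}])

```text
t: 6.85
tcp_pos: [0.5384, -0.0539, 0.2148]
tool_rot: [1.0, 0.025, 0.0, 0.0]
wrist_force: [-0.6, -0.1, 0.3]
finger_gap: -0.006
```

Call:
drive_tool(increments=[{"tx":0,"ty":0,"spin":0,"tz":0.04},{"tx":0,"ty":0,"spin":0,"tz":0.08}])

```text
t: 7.02
tcp_pos: [0.5384, -0.0539, 0.2139]
tool_rot: [1.0, 0.024, 0.0, 0.0]
wrist_force: [0.5, -0.2, -0.3]
finger_gap: 0.002
```

Call:
drive_tool(increments=[{"tx":0,"ty":0,"spin":0,"tz":0.04},{"tx":0,"ty":0,"spin":0,"tz":0.08},{"tx":0,"ty":0,"spin":0,"tz":0.12}])

```text
t: 7.27
tcp_pos: [0.5384, -0.0539, 0.2127]
tool_rot: [1.0, 0.025, -0.0, 0.0]
wrist_force: [0.5, -0.3, -0.2]
finger_gap: 0.004
```

Call:
drive_tool(increments=[{"tx":0,"ty":0,"spin":0,"tz":0.04},{"tx":0,"ty":0,"spin":0,"tz":0.08}])

```text
t: 7.43
tcp_pos: [0.5384, -0.0539, 0.2119]
tool_rot: [1.0, 0.025, -0.0, 0.0]
wrist_force: [0.6, 0.1, 0.2]
finger_gap: 0.0
```

Call:
drive_tool(increments=[{"tx":0,"ty":0,"spin":0,"tz":0.04},{"tx":0,"ty":0,"spin":0,"tz":0.08},{"tx":0,"ty":0,"spin":0,"tz":0.12}])

```text
t: 7.68
tcp_pos: [0.5384, -0.0539, 0.2108]
tool_rot: [1.0, 0.025, 0.0, 0.0]
wrist_force: [0.9, -0.7, -0.1]
finger_gap: -0.0
```

Call:
drive_tool(increments=[{"tx":0,"ty":0,"spin":0,"tz":0.04},{"tx":0,"ty":0,"spin":0,"tz":0.08}])

```text
t: 7.85
tcp_pos: [0.5384, -0.0539, 0.21]
tool_rot: [1.0, 0.025, 0.0, 0.0]
wrist_force: [-1.3, -0.4, 3.6]
finger_gap: -0.001
```

Call:
drive_tool(increments=[{"tx":0,"ty":0,"spin":0,"tz":0.0},{"tx":0,"ty":0,"spin":0,"tz":0.03}])

```text
t: 8.02
tcp_pos: [0.5385, -0.0539, 0.21]
tool_rot: [1.0, 0.025, 0.0, 0.0]
wrist_force: [-2.2, -1.0, 3.3]
finger_gap: -0.0
```

```bash
python3 -c "
from h import *
plan([.5384,.0945,.310],.0234)"
```

```text
tcp [ 0.5385 -0.0539  0.21  ] yaw 0.0491 tilt [ 1.e-04 -3.e-04 -1.e+00] F [-2.23 -1.    3.33] T [0.   0.3  0.01] gap -0.0 t 8.02
tx,ty,tz,spin [  0.723 -14.823 -10.005] 0.0257 dist 17.89838012609581
```

Call:
drive_tool(increments=[{"tx":0,"ty":0,"tz":-2,"spin":0},{"tx":0,"ty":0,"tz":-5,"spin":0},{"tx":0.1,"ty":-1.5,"tz":-8,"spin":0.01},{"tx":0.2,"ty":-4.5,"tz":-10,"spin":0.02},{"tx":0.35,"ty":-7.5,"tz":-10,"spin":0.0257},{"tx":0.5,"ty":-10.5,"tz":-10,"spin":0.0257},{"tx":0.65,"ty":-13,"tz":-10,"spin":0.0257},{"tx":0.72,"ty":-14.82,"tz":-10,"spin":0.0257},{"tx":0.72,"ty":-14.82,"tz":-10,"spin":0.0257},{"tx":0.72,"ty":-14.82,"tz":-10,"spin":0.0257}], hand=1)

```text
t: 8.85
tcp_pos: [0.5381, 0.0954, 0.3097]
tool_rot: [1.0, 0.013, 0.0, 0.0]
wrist_force: [-0.1, -0.5, -0.3]
finger_gap: 1.002
```

```bash
python3 -c "
from h import *
import pickle
c=cam('wrist','w4.png'); pickle.dump(c,open('w4.pkl','wb'))
plan([.5384,.0945,.230],.0234)"
```

```text
tcp [0.5384 0.0938 0.3095] yaw 0.0233 tilt [-1.e-04 -1.e-03 -1.e+00] F [-0.33  0.39 -1.29] T [-0.05 -0.03 -0.  ] gap 1.0 t 8.9
tx,ty,tz,spin [ 5.000e-03 -8.100e-02  7.951e+00] -0.0001 dist 7.950963897337296
```

View pics/w4.png

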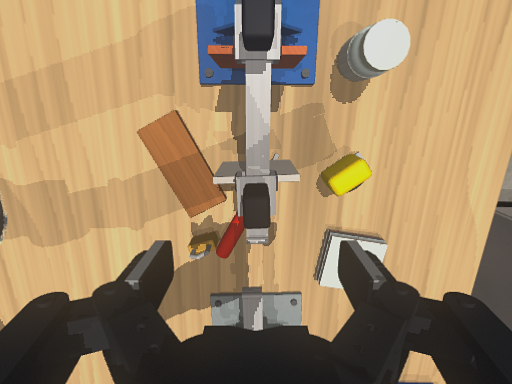

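Call:
drive_tool(increments=[{"tx":0,"ty":-0.05,"tz":1.5,"spin":0},{"tx":0,"ty":-0.05,"tz":3.5,"spin":0},{"tx":0,"ty":-0.05,"tz":5.5,"spin":0},{"tx":0,"ty":-0.05,"tz":7,"spin":0},{"tx":0,"ty":-0.05,"tz":7.8,"spin":0},{"tx":0,"ty":-0.05,"tz":7.95,"spin":0},{"tx":0,"ty":-0.05,"tz":7.95,"spin":0},{"tx":0,"ty":-0.05,"tz":7.95,"spin":0}])

```text
t: 9.57
tcp_pos: [0.5391, 0.0946, 0.2311]
tool_rot: [1.0, 0.011, 0.001, -0.0]
wrist_force: [1.2, -0.8, -0.1]
finger_gap: 1.0
```

```bash
python3 -c "
from h import *
import pickle
c=cam('wrist','w5.png'); pickle.dump(c,open('w5.pkl','wb'))
plan([.5384,.0945,.230],.0234)"
```

```text
tcp [0.5392 0.0949 0.2313] yaw 0.0227 tilt [ 2.1e-03  1.0e-04 -1.0e+00] F [-0.84  0.64  0.12] T [ 0.01 -0.01  0.  ] gap 1.0 t 9.62
tx,ty,tz,spin [-0.077  0.033  0.132] -0.0007 dist 0.15591398932747133
```

View pics/w5.png

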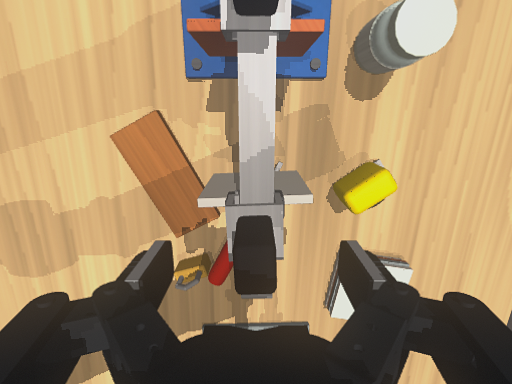

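Call:
drive_tool(increments=[{"tx":0,"ty":0,"tz":0.1,"spin":0},{"tx":0,"ty":0,"tz":0.1,"spin":0},{"tx":0,"ty":0,"tz":0.1,"spin":0},{"tx":0,"ty":0,"tz":0.1,"spin":0},{"tx":0,"ty":0,"tz":0.1,"spin":0},{"tx":0,"ty":0,"tz":0.1,"spin":0},{"tx":0,"ty":0,"tz":0.1,"spin":0},{"tx":0,"ty":0,"tz":0.1,"spin":0}], hand=0)

```text
t: 10.28
tcp_pos: [0.5386, 0.095, 0.2295]
tool_rot: [1.0, 0.012, 0.0, 0.0]
wrist_force: [0.6, -0.5, 2.0]
finger_gap: 0.224
```

```bash
python3 -c "
from h import *
import pickle
c=cam('wrist','w6.png'); pickle.dump(c,open('w6.pkl','wb'))
plan([.5384,.0945,.230],.0234)"
```

```text
tcp [0.5386 0.095  0.2295] yaw 0.0234 tilt [ 7.e-04 -0.e+00 -1.e+00] F [-0.29 -0.73  2.07] T [ 0.02 -0.03  0.02] gap 0.222 t 10.33
tx,ty,tz,spin [-0.021  0.049 -0.052] -0.0 dist 0.07492635645560286
```

View pics/w6.png

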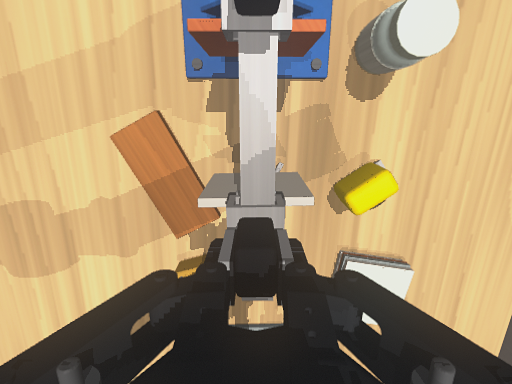

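Call:
drive_tool(increments=[{"tx":0,"ty":0,"tz":-0.08,"spin":0},{"tx":0,"ty":0,"tz":-0.16,"spin":0},{"tx":0,"ty":0,"tz":-0.24,"spin":0},{"tx":0,"ty":0,"tz":-0.3,"spin":0},{"tx":0,"ty":0,"tz":-0.3,"spin":0}])

```text
t: 10.75
tcp_pos: [0.5381, 0.0948, 0.2319]
tool_rot: [1.0, 0.012, -0.0, 0.0]
wrist_force: [-0.3, 0.4, -2.5]
finger_gap: 0.225
```

Call:
drive_tool(increments=[{"tx":0,"ty":0,"tz":-0.08,"spin":0},{"tx":0,"ty":0,"tz":-0.16,"spin":0},{"tx":0,"ty":0,"tz":-0.24,"spin":0},{"tx":0,"ty":0,"tz":-0.3,"spin":0},{"tx":0,"ty":0,"tz":-0.3,"spin":0}])

```text
t: 11.17
tcp_pos: [0.5384, 0.095, 0.2354]
tool_rot: [1.0, 0.012, 0.0, 0.0]
wrist_force: [-0.1, 0.7, -2.7]
finger_gap: 0.226
```

Call:
drive_tool(increments=[{"tx":0,"ty":0,"tz":-0.08,"spin":0},{"tx":0,"ty":0,"tz":-0.16,"spin":0},{"tx":0,"ty":0,"tz":-0.16,"spin":0},{"tx":0,"ty":0,"tz":-0.16,"spin":0}])

```text
t: 11.5
tcp_pos: [0.5384, 0.0949, 0.2368]
tool_rot: [1.0, 0.012, 0.0, 0.0]
wrist_force: [-0.5, -0.1, -3.3]
finger_gap: 0.226
```

```bash
python3 -c "
from h import *
import pickle
c=cam('wrist','w7.png'); pickle.dump(c,open('w7.pkl','wb'))
s=cam('side','s7.png')
b=s['frame'][180:300,200:310,::-1]
cv2.imwrite('pics/s7z.png',cv2.resize(b,None,fx=5,fy=5,interpolation=cv2.INTER_CUBIC))
plan([.5384,.0945,.237],.0234)"
```

```text
tcp [0.5383 0.0949 0.2368] yaw 0.0234 tilt [ 0.e+00 -1.e-04 -1.e+00] F [ 0.7   0.18 -2.85] T [ 0.    0.03 -0.03] gap 0.224 t 11.6
tx,ty,tz,spin [ 0.007  0.044 -0.023] -0.0 dist 0.04978694909767448
```

View pics/w7.png

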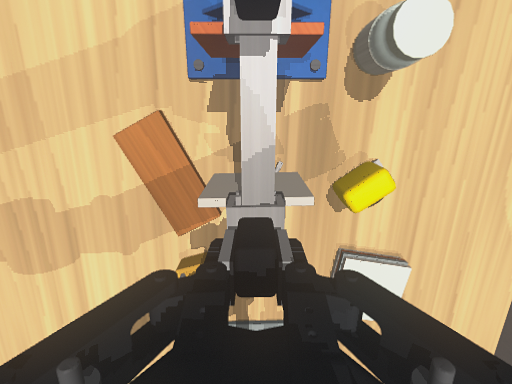

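View pics/s7z.png

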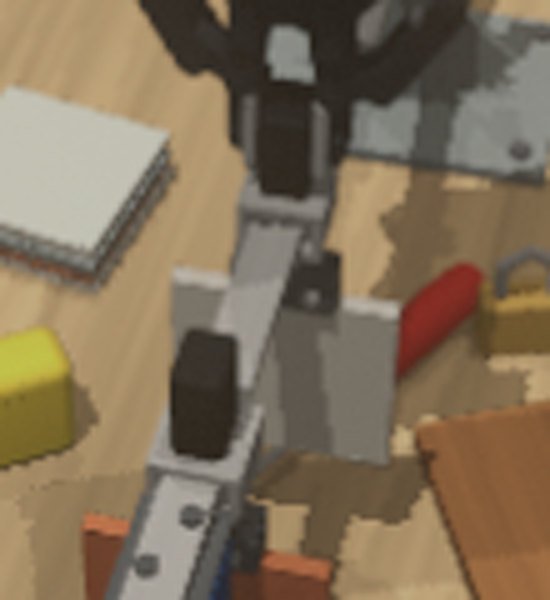

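Call:
drive_tool(increments=[{"tx":0,"ty":0.15,"tz":0,"spin":0},{"tx":0,"ty":0.4,"tz":0,"spin":0},{"tx":0,"ty":0.7,"tz":0,"spin":0},{"tx":0,"ty":1.0,"tz":0,"spin":0},{"tx":0,"ty":1.3,"tz":0,"spin":0},{"tx":0,"ty":1.5,"tz":0,"spin":0},{"tx":0,"ty":1.6,"tz":0,"spin":0},{"tx":0,"ty":1.6,"tz":0,"spin":0}])

```text
t: 12.27
tcp_pos: [0.5387, 0.0785, 0.2368]
tool_rot: [1.0, 0.011, -0.0, 0.0]
wrist_force: [0.3, 0.3, -3.3]
finger_gap: 0.22
```

Call:
drive_tool(increments=[{"tx":0,"ty":0.1,"tz":0,"spin":0},{"tx":0,"ty":0.2,"tz":0,"spin":0},{"tx":0,"ty":0.3,"tz":0,"spin":0},{"tx":0,"ty":0.4,"tz":0,"spin":0},{"tx":0,"ty":0.5,"tz":0,"spin":0}])

```text
t: 12.68
tcp_pos: [0.5388, 0.0739, 0.2368]
tool_rot: [1.0, 0.012, 0.0, 0.0]
wrist_force: [-0.6, -0.8, -3.3]
finger_gap: 0.226
```

Call:
drive_tool(increments=[{"tx":0,"ty":0.1,"tz":0,"spin":0},{"tx":0,"ty":0.2,"tz":0,"spin":0},{"tx":0,"ty":0.3,"tz":0,"spin":0},{"tx":0,"ty":0.4,"tz":0,"spin":0},{"tx":0,"ty":0.5,"tz":0,"spin":0}])

```text
t: 13.1
tcp_pos: [0.5389, 0.0688, 0.2368]
tool_rot: [1.0, 0.012, -0.0, 0.0]
wrist_force: [0.0, 0.1, -3.4]
finger_gap: 0.223
```

Call:
drive_tool(increments=[{"tx":0,"ty":0.15,"tz":0,"spin":0},{"tx":0.02,"ty":0.3,"tz":0,"spin":0},{"tx":0.03,"ty":0.45,"tz":0,"spin":0},{"tx":0.03,"ty":0.6,"tz":0,"spin":0},{"tx":0.03,"ty":0.75,"tz":0,"spin":0},{"tx":0.03,"ty":0.9,"tz":0,"spin":0}])

```text
t: 13.6
tcp_pos: [0.5395, 0.0598, 0.2368]
tool_rot: [1.0, 0.012, 0.0, 0.0]
wrist_force: [-0.4, 0.9, -3.5]
finger_gap: 0.226
```

Call:
drive_tool(increments=[{"tx":0,"ty":0.15,"tz":0,"spin":0},{"tx":0,"ty":0.3,"tz":0,"spin":0},{"tx":0,"ty":0.45,"tz":0,"spin":0},{"tx":0,"ty":0.6,"tz":0,"spin":0},{"tx":0,"ty":0.75,"tz":0,"spin":0},{"tx":0,"ty":0.9,"tz":0,"spin":0}])

```text
t: 14.1
tcp_pos: [0.5397, 0.0508, 0.2368]
tool_rot: [1.0, 0.012, 0.0, 0.0]
wrist_force: [-0.1, 0.3, -1.9]
finger_gap: 0.223
```

Call:
drive_tool(increments=[{"tx":0,"ty":0.15,"tz":0,"spin":0},{"tx":0,"ty":0.3,"tz":0,"spin":0},{"tx":0,"ty":0.45,"tz":0,"spin":0},{"tx":0,"ty":0.6,"tz":0,"spin":0},{"tx":0,"ty":0.75,"tz":0,"spin":0},{"tx":0,"ty":0.9,"tz":0,"spin":0},{"tx":0,"ty":1.05,"tz":0,"spin":0},{"tx":0,"ty":1.2,"tz":0,"spin":0}])

```text
t: 14.77
tcp_pos: [0.5399, 0.0388, 0.2368]
tool_rot: [1.0, 0.012, -0.0, 0.0]
wrist_force: [0.2, 1.4, -3.1]
finger_gap: 0.227
```

Call:
drive_tool(increments=[{"tx":0,"ty":0.15,"tz":0,"spin":0},{"tx":0,"ty":0.35,"tz":0,"spin":0},{"tx":0,"ty":0.6,"tz":0,"spin":0},{"tx":0,"ty":0.85,"tz":0,"spin":0},{"tx":0,"ty":1.1,"tz":0,"spin":0},{"tx":0,"ty":1.35,"tz":0,"spin":0},{"tx":0,"ty":1.55,"tz":0,"spin":0},{"tx":0,"ty":1.7,"tz":0,"spin":0},{"tx":0,"ty":1.7,"tz":0,"spin":0},{"tx":0,"ty":1.7,"tz":0,"spin":0}])

```text
t: 15.6
tcp_pos: [0.5403, 0.0219, 0.2368]
tool_rot: [1.0, 0.012, 0.0, 0.0]
wrist_force: [0.5, -0.2, -2.8]
finger_gap: 0.223
```

```bash
python3 -c "
from h import *
import pickle
c=cam('wrist','w8.png'); pickle.dump(c,open('w8.pkl','wb'))
s=cam('side'); pickle.dump(s,open('s8.pkl','wb'))
b=s['frame'][120:280,200:320,::-1]
cv2.imwrite('pics/s8z.png',cv2.resize(b,None,fx=3.75,fy=3.75,interpolation=cv2.INTER_CUBIC))
t=cam('top'); pickle.dump(t,open('t8.pkl','wb'))
b=t['frame'][180:280,180:330,::-1]
cv2.imwrite('pics/t8z.png',cv2.resize(b,None,fx=5,fy=5,interpolation=cv2.INTER_CUBIC))
plan([.5384,.0945,.237],.0234)"
```

```text
tcp [0.5403 0.0222 0.2368] yaw 0.0237 tilt [ 1.e-04  0.e+00 -1.e+00] F [-0.64 -0.72 -2.73] T [-0.03 -0.01 -0.01] gap 0.222 t 15.75
tx,ty,tz,spin [-0.021 -7.23  -0.018] 0.0003 dist 7.229920642114431
```

View pics/w8.png

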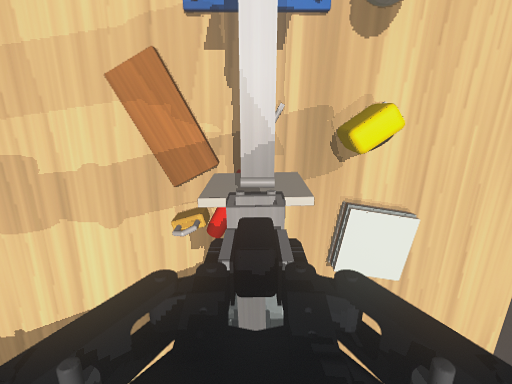

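View pics/s8z.png

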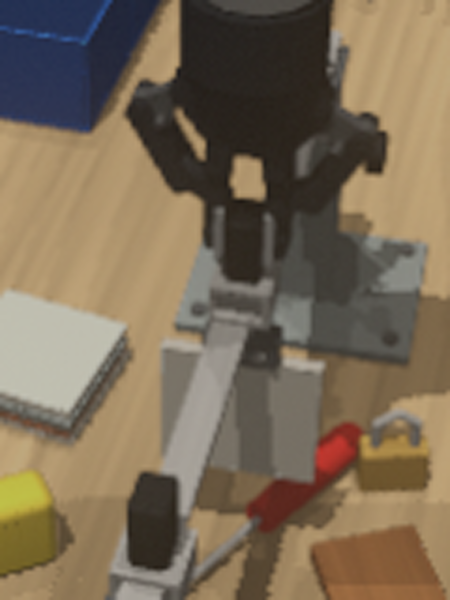

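View pics/t8z.png

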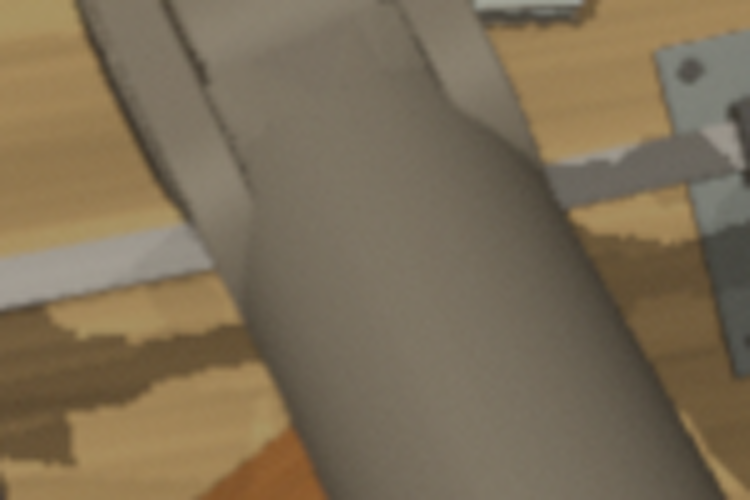

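Run:
```python
from h import *
import pickle
w=pickle.load(open('w8.pkl','rb'));w2=pickle.load(open('w2.pkl','rb'))
for c,n,r in [(w2,'w2y',(140,240,220,300)),(w,'w8y',(165,245,215,300))]:
    b=c['frame'][r[0]:r[1],r[2]:r[3],::-1]; cv2.imwrite('pics/%s.png'%n,cv2.resize(b,None,fx=6,fy=6,interpolation=cv2.INTER_NEAREST))
print('stock pin y @.221',onz(w,[[257,183]],.221),'end',onz(w,[[257,190],[257,193]],.215))
print('loop rear',onz(w,[[228,194],[285,194]],.2265))
```

```text
stock pin y @.221 [[0.53912327 0.05351574 0.221     ]] end [[0.53929395 0.04757792 0.215     ]
 [0.53934052 0.04567954 0.215     ]]
loop rear [[0.5228004  0.04812727 0.2265    ]
 [0.55507554 0.04887931 0.2265    ]]
```

View pics/w2y.png

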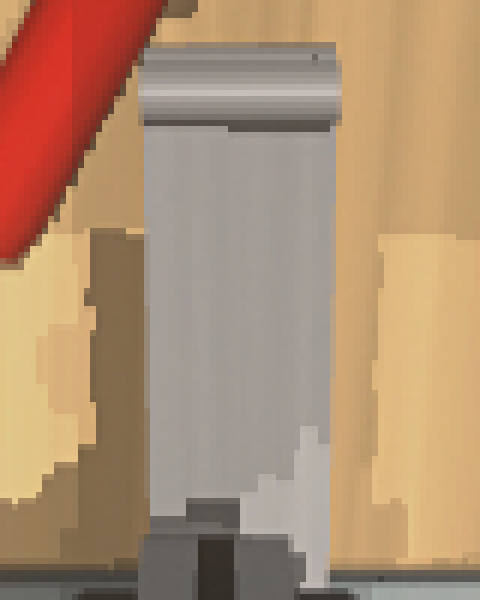

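View pics/w8y.png

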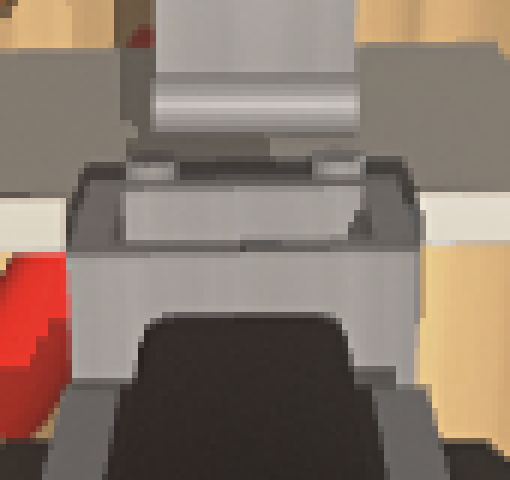

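Run:
```python
from h import *
import pickle
w=pickle.load(open('w8.pkl','rb'));w2=pickle.load(open('w2.pkl','rb'))
a=lambda x,y:[220+x/6,140+y/6]; b=lambda x,y:[215+x/6,165+y/6]
D=onz(w2,[a(145,180),a(335,180),a(150,480),a(330,480)],.21);m1=D[:2].mean(0);m2=D[2:].mean(0)
print('disp',D,m1,m2,'yaw',np.arctan2(*(m1-m2)[:2]))
print('pin',onz(w2,[a(240,95)],.216),'end',onz(w2,[a(240,47)],.208))
S=onz(w,[b(156,40),b(354,40),b(255,103),b(255,131)],.215);print('stock',S,S[:2].mean(0),'pin',onz(w,[b(255,103)],.221))
L=onz(w,[b(72,252),b(417,250)],.2265);print('loop rear top',L,L.mean(0))
# TCP projected
print(proj(w,[[.5403,.0222,.2368]]),proj(w2,[[.539,-.0541,.2426]]))
```

```text
disp [[ 0.52662487 -0.0195621   0.21      ]
 [ 0.54635478 -0.01862733  0.21      ]
 [ 0.52834443 -0.05302508  0.21      ]
 [ 0.54805128 -0.05207303  0.21      ]] [ 0.53648982 -0.01909471  0.21      ] [ 0.53819786 -0.05254905  0.21      ] yaw -0.05101131209034934
pin [[ 0.53592551 -0.00928619  0.216     ]] end [[ 0.53582549 -0.00560563  0.208     ]]
stock [[0.52949535 0.05870155 0.215     ]
 [0.54912938 0.05915703 0.215     ]
 [0.53947449 0.05248561 0.215     ]
 [0.53954736 0.04957581 0.215     ]] [0.53931236 0.05892929 0.215     ] pin [[0.53940078 0.05402103 0.221     ]]
loop rear top [[0.52218877 0.04031243 0.2265    ]
 [0.55518989 0.04128595 0.2265    ]] [0.53868933 0.04079919 0.2265    ]
[[257.85069158 244.52602774]] [[261.96846914 245.17294888]]
```

Call:
drive_tool(increments=[{"tx":-0.1,"ty":0,"tz":0.1,"spin":-0.006},{"tx":-0.2,"ty":0,"tz":0.2,"spin":-0.012},{"tx":-0.3,"ty":0,"tz":0.3,"spin":-0.018},{"tx":-0.4,"ty":0,"tz":0.4,"spin":-0.024},{"tx":-0.46,"ty":0,"tz":0.48,"spin":-0.026},{"tx":-0.46,"ty":0,"tz":0.48,"spin":-0.026},{"tx":-0.46,"ty":0,"tz":0.48,"spin":-0.026},{"tx":-0.46,"ty":0,"tz":0.48,"spin":-0.026}])

```text
t: 16.42
tcp_pos: [0.5358, 0.0218, 0.232]
tool_rot: [1.0, 0.025, 0.0, 0.0]
wrist_force: [0.2, -0.5, -3.1]
finger_gap: 0.221
```

```bash
python3 -c "
from h import *
import pickle
c=cam('wrist','w9.png'); pickle.dump(c,open('w9.pkl','wb'))
b=c['frame'][170:340,205:310,::-1]
cv2.imwrite('pics/w9z.png',cv2.resize(b,None,fx=3.5,fy=3.5,interpolation=cv2.INTER_NEAREST))
s=cam('side'); pickle.dump(s,open('s9.pkl','wb'))
b=s['frame'][160:220,220:300,::-1]
cv2.imwrite('pics/s9z.png',cv2.resize(b,None,fx=8,fy=8,interpolation=cv2.INTER_CUBIC))
plan([.5357,.022,.232],.05)"
```

```text
tcp [0.5358 0.0219 0.2321] yaw 0.0494 tilt [ 2.e-04 -1.e-04 -1.e+00] F [ 0.27 -0.68 -2.73] T [0.01 0.02 0.03] gap 0.225 t 16.52
tx,ty,tz,spin [-0.013 -0.014  0.007] -0.0006 dist 0.020625152937337896
```

View pics/w9z.png

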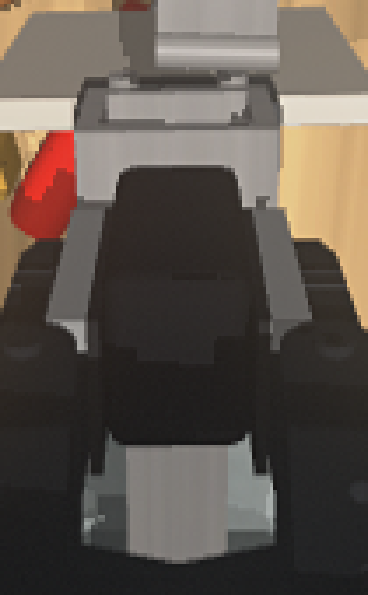

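View pics/s9z.png

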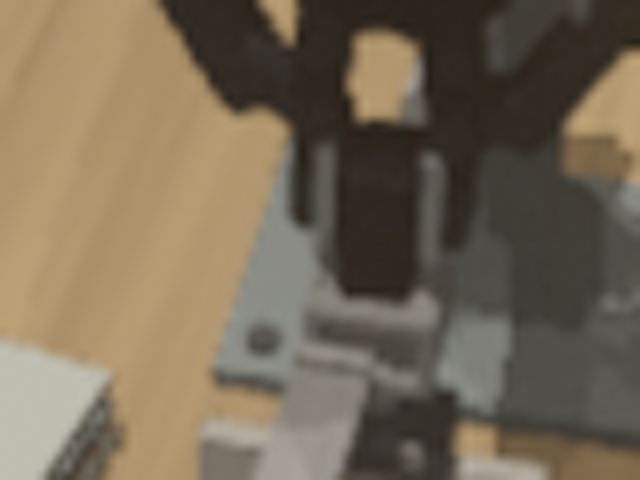

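Call:
drive_tool(increments=[{"tx":0,"ty":0.15,"tz":0,"spin":0},{"tx":0,"ty":0.3,"tz":0,"spin":0},{"tx":0,"ty":0.45,"tz":0,"spin":0},{"tx":0,"ty":0.6,"tz":0,"spin":0},{"tx":0,"ty":0.75,"tz":0,"spin":0},{"tx":0,"ty":0.85,"tz":0,"spin":0},{"tx":0,"ty":0.85,"tz":0,"spin":0}])

```text
t: 17.1
tcp_pos: [0.5362, 0.0129, 0.232]
tool_rot: [1.0, 0.024, -0.0, 0.0]
wrist_force: [-0.7, 0.1, -1.5]
finger_gap: 0.224
```

Call:
drive_tool(increments=[{"tx":0,"ty":0.08,"tz":0,"spin":0},{"tx":0,"ty":0.16,"tz":0,"spin":0},{"tx":0,"ty":0.24,"tz":0,"spin":0},{"tx":0,"ty":0.3,"tz":0,"spin":0}])

```text
t: 17.43
tcp_pos: [0.5363, 0.0103, 0.232]
tool_rot: [1.0, 0.025, -0.0, 0.0]
wrist_force: [-0.1, 0.2, -3.2]
finger_gap: 0.222
```

Call:
drive_tool(increments=[{"tx":0,"ty":0.08,"tz":0,"spin":0},{"tx":0,"ty":0.16,"tz":0,"spin":0},{"tx":0,"ty":0.24,"tz":0,"spin":0},{"tx":0,"ty":0.3,"tz":0,"spin":0}])

```text
t: 17.77
tcp_pos: [0.5365, 0.0072, 0.232]
tool_rot: [1.0, 0.025, 0.0, 0.0]
wrist_force: [-0.3, 0.0, -3.1]
finger_gap: 0.222
```

Call:
drive_tool(increments=[{"tx":0,"ty":0.08,"tz":0,"spin":0},{"tx":0,"ty":0.16,"tz":0,"spin":0},{"tx":0,"ty":0.24,"tz":0,"spin":0},{"tx":0,"ty":0.3,"tz":0,"spin":0}])

```text
t: 18.1
tcp_pos: [0.5366, 0.0042, 0.232]
tool_rot: [1.0, 0.025, -0.0, 0.0]
wrist_force: [-0.4, -0.2, -3.4]
finger_gap: 0.226
```

Call:
drive_tool(increments=[{"tx":0,"ty":0.08,"tz":0,"spin":0},{"tx":0,"ty":0.16,"tz":0,"spin":0},{"tx":0,"ty":0.24,"tz":0,"spin":0},{"tx":0,"ty":0.32,"tz":0,"spin":0},{"tx":0,"ty":0.4,"tz":0,"spin":0}])

```text
t: 18.52
tcp_pos: [0.5368, 0.0003, 0.232]
tool_rot: [1.0, 0.025, 0.0, 0.0]
wrist_force: [0.5, 0.9, -2.2]
finger_gap: 0.227
```

```bash
python3 -c "
from h import *
import pickle
c=cam('wrist','w10.png'); pickle.dump(c,open('w10.pkl','wb'))
b=c['frame'][170:340,205:310,::-1]
cv2.imwrite('pics/w10z.png',cv2.resize(b,None,fx=3.5,fy=3.5,interpolation=cv2.INTER_NEAREST))
plan([.5357,.022,.232],.05)"
```

```text
tcp [0.5368 0.     0.232 ] yaw 0.049 tilt [ 0.e+00 -3.e-04 -1.e+00] F [ 0.09 -0.63 -2.03] T [-0.05  0.03 -0.01] gap 0.223 t 18.57
tx,ty,tz,spin [-0.004 -2.198 -0.003] -0.001 dist 2.1983971121018864
```

View pics/w10z.png

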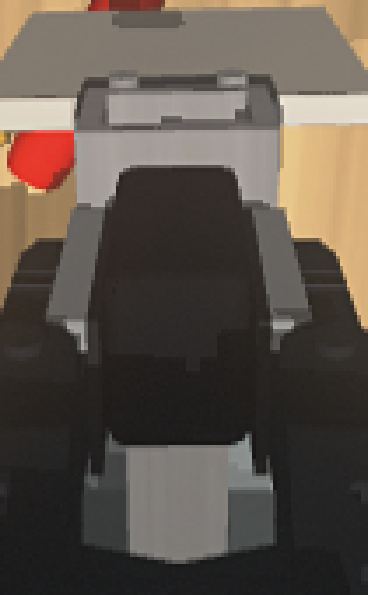

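Loop front has passed the display pin (18 mm in), rail centred (cols 128–228 around 178), no contact force. Continue.

Call:
drive_tool(increments=[{"tx":0,"ty":0.12,"tz":0,"spin":0},{"tx":0,"ty":0.24,"tz":0,"spin":0},{"tx":0,"ty":0.36,"tz":0,"spin":0},{"tx":0,"ty":0.48,"tz":0,"spin":0},{"tx":0,"ty":0.6,"tz":0,"spin":0},{"tx":0,"ty":0.72,"tz":0,"spin":0},{"tx":0,"ty":0.84,"tz":0,"spin":0}])

```text
t: 19.15
tcp_pos: [0.5372, -0.0081, 0.232]
tool_rot: [1.0, 0.025, 0.0, 0.0]
wrist_force: [-0.8, -0.6, -2.8]
finger_gap: 0.225
```

Call:
drive_tool(increments=[{"tx":0,"ty":0.12,"tz":0,"spin":0},{"tx":0,"ty":0.24,"tz":0,"spin":0},{"tx":0,"ty":0.36,"tz":0,"spin":0},{"tx":0,"ty":0.48,"tz":0,"spin":0},{"tx":0,"ty":0.6,"tz":0,"spin":0},{"tx":0,"ty":0.72,"tz":0,"spin":0},{"tx":0,"ty":0.84,"tz":0,"spin":0}])

```text
t: 19.73
tcp_pos: [0.5376, -0.0165, 0.232]
tool_rot: [1.0, 0.025, 0.0, 0.0]
wrist_force: [-0.6, 0.6, -2.4]
finger_gap: 0.226
```

Call:
drive_tool(increments=[{"tx":0,"ty":0.12,"tz":0,"spin":0},{"tx":0,"ty":0.24,"tz":0,"spin":0},{"tx":0,"ty":0.36,"tz":0,"spin":0},{"tx":0,"ty":0.48,"tz":0,"spin":0},{"tx":0,"ty":0.6,"tz":0,"spin":0},{"tx":0,"ty":0.72,"tz":0,"spin":0},{"tx":0,"ty":0.84,"tz":0,"spin":0}])

```text
t: 20.32
tcp_pos: [0.538, -0.0249, 0.232]
tool_rot: [1.0, 0.025, -0.0, 0.0]
wrist_force: [0.5, -0.4, -1.6]
finger_gap: 0.226
```

Call:
drive_tool(increments=[{"tx":0,"ty":0.15,"tz":0,"spin":0},{"tx":0,"ty":0.35,"tz":0,"spin":0},{"tx":0,"ty":0.55,"tz":0,"spin":0},{"tx":0,"ty":0.75,"tz":0,"spin":0},{"tx":0,"ty":0.95,"tz":0,"spin":0},{"tx":0,"ty":1.15,"tz":0,"spin":0},{"tx":0,"ty":1.35,"tz":0,"spin":0},{"tx":0,"ty":1.55,"tz":0,"spin":0},{"tx":0,"ty":1.7,"tz":0,"spin":0},{"tx":0,"ty":1.7,"tz":0,"spin":0}])

```text
t: 21.15
tcp_pos: [0.5389, -0.0423, 0.232]
tool_rot: [1.0, 0.024, -0.0, 0.0]
wrist_force: [0.4, 0.3, -3.0]
finger_gap: 0.225
```

Call:
drive_tool(increments=[{"tx":0,"ty":0,"tz":0.08,"spin":0},{"tx":0,"ty":0,"tz":0.18,"spin":0},{"tx":0,"ty":0,"tz":0.28,"spin":0},{"tx":0,"ty":0,"tz":0.38,"spin":0},{"tx":0,"ty":0,"tz":0.48,"spin":0},{"tx":0,"ty":0,"tz":0.55,"spin":0},{"tx":0,"ty":0,"tz":0.55,"spin":0}])

```text
t: 21.73
tcp_pos: [0.5387, -0.0417, 0.2263]
tool_rot: [1.0, 0.025, -0.0, 0.0]
wrist_force: [0.0, 0.0, -3.0]
finger_gap: 0.223
```

Call:
drive_tool(increments=[{"tx":0,"ty":0,"tz":0.04,"spin":0},{"tx":0,"ty":0,"tz":0.08,"spin":0},{"tx":0,"ty":0,"tz":0.1,"spin":0}])

```text
t: 21.98
tcp_pos: [0.5389, -0.0418, 0.2255]
tool_rot: [1.0, 0.025, 0.0, 0.0]
wrist_force: [0.1, 0.4, -2.9]
finger_gap: 0.225
```

Call:
drive_tool(increments=[{"tx":0,"ty":0,"tz":0.03,"spin":0},{"tx":0,"ty":0,"tz":0.05,"spin":0}])

```text
t: 22.15
tcp_pos: [0.5389, -0.0418, 0.225]
tool_rot: [1.0, 0.025, 0.0, 0.0]
wrist_force: [-0.4, 0.1, -2.4]
finger_gap: 0.227
```

Call:
drive_tool(increments=[{"tx":0,"ty":0,"tz":0.03,"spin":0},{"tx":0,"ty":0,"tz":0.05,"spin":0}])

```text
t: 22.32
tcp_pos: [0.5389, -0.0418, 0.2245]
tool_rot: [1.0, 0.025, 0.0, 0.0]
wrist_force: [0.1, 0.7, -3.4]
finger_gap: 0.226
```

Call:
drive_tool(increments=[{"tx":0,"ty":0,"tz":0.03,"spin":0},{"tx":0,"ty":0,"tz":0.05,"spin":0}])

```text
t: 22.48
tcp_pos: [0.5389, -0.0418, 0.2243]
tool_rot: [1.0, 0.025, -0.0, 0.0]
wrist_force: [-1.6, -0.8, 0.6]
finger_gap: 0.22
```

Call:
drive_tool(increments=[{"tx":0,"ty":0.1,"tz":-0.02,"spin":0},{"tx":0,"ty":0.3,"tz":-0.02,"spin":0},{"tx":0,"ty":0.5,"tz":-0.02,"spin":0},{"tx":0,"ty":0.75,"tz":-0.02,"spin":0},{"tx":0,"ty":1.0,"tz":-0.02,"spin":0},{"tx":0,"ty":1.25,"tz":-0.02,"spin":0},{"tx":0,"ty":1.5,"tz":-0.02,"spin":0},{"tx":0,"ty":1.75,"tz":-0.02,"spin":0},{"tx":0,"ty":2.0,"tz":-0.02,"spin":0}])

```text
t: 23.23
tcp_pos: [0.54, -0.0618, 0.2244]
tool_rot: [1.0, 0.025, 0.0, -0.0]
wrist_force: [0.1, 2.8, 0.6]
finger_gap: 0.226
```

Call:
drive_tool(increments=[{"tx":0,"ty":0.25,"tz":0,"spin":0},{"tx":0,"ty":0.5,"tz":0,"spin":0},{"tx":0,"ty":0.75,"tz":0,"spin":0},{"tx":0,"ty":1.0,"tz":0,"spin":0},{"tx":0,"ty":1.25,"tz":0,"spin":0},{"tx":0,"ty":1.5,"tz":0,"spin":0},{"tx":0,"ty":1.75,"tz":0,"spin":0},{"tx":0,"ty":2.0,"tz":0,"spin":0},{"tx":0,"ty":2.2,"tz":0,"spin":0},{"tx":0,"ty":2.3,"tz":0,"spin":0}])

```text
t: 24.07
tcp_pos: [0.5412, -0.0848, 0.2244]
tool_rot: [1.0, 0.025, 0.0, -0.0]
wrist_force: [-0.5, 3.7, 3.6]
finger_gap: 0.223
```

```bash
python3 -c "
from h import *
import pickle
c=cam('wrist','w11.png'); pickle.dump(c,open('w11.pkl','wb'))
s=cam('side'); pickle.dump(s,open('s11.pkl','wb'))
b=s['frame'][110:220,220:330,::-1]
cv2.imwrite('pics/s11z.png',cv2.resize(b,None,fx=5,fy=5,interpolation=cv2.INTER_CUBIC))
plan([.5423,-.1355,.224],.05)"
```

```text
tcp [ 0.5412 -0.085   0.2243] yaw 0.0491 tilt [ 4.e-04 -3.e-04 -1.e+00] F [0.07 1.77 2.65] T [ 0.6   0.   -0.01] gap 0.226 t 24.17
tx,ty,tz,spin [-0.134  5.054  0.036] -0.0009 dist 5.055426859536998
```

View pics/w11.png

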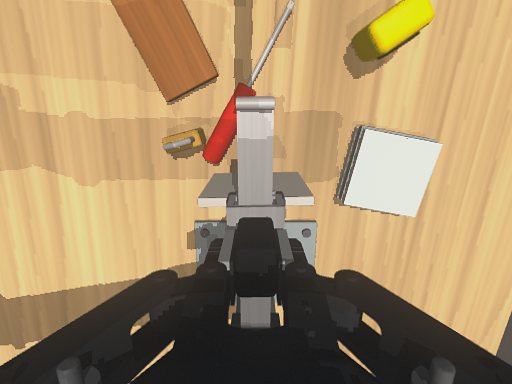

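View pics/s11z.png

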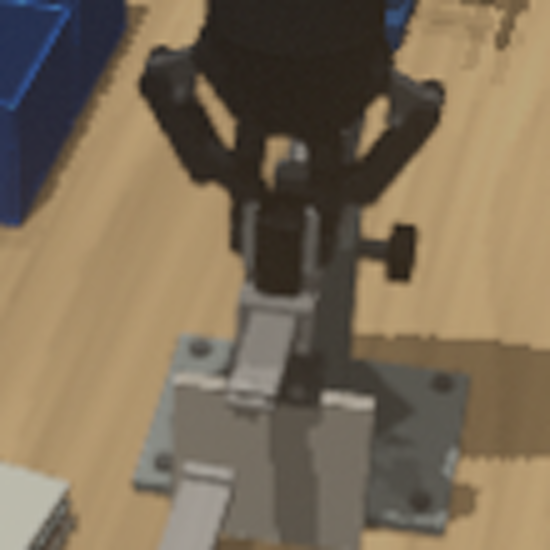

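Call:
drive_tool(increments=[{"tx":0,"ty":0,"tz":-0.04,"spin":0},{"tx":0,"ty":0.2,"tz":-0.06,"spin":0},{"tx":0,"ty":0.45,"tz":-0.06,"spin":0},{"tx":0,"ty":0.7,"tz":-0.06,"spin":0},{"tx":0,"ty":1.0,"tz":-0.06,"spin":0},{"tx":0,"ty":1.3,"tz":-0.06,"spin":0},{"tx":0,"ty":1.6,"tz":-0.06,"spin":0},{"tx":0,"ty":1.9,"tz":-0.06,"spin":0},{"tx":0,"ty":2.2,"tz":-0.06,"spin":0},{"tx":0,"ty":2.5,"tz":-0.06,"spin":0}])

```text
t: 25.0
tcp_pos: [0.5419, -0.1105, 0.2245]
tool_rot: [1.0, 0.024, -0.0, 0.0]
wrist_force: [-0.5, 0.0, -3.5]
finger_gap: 0.226
```

Call:
drive_tool(increments=[{"tx":0,"ty":0.25,"tz":0,"spin":0},{"tx":0,"ty":0.5,"tz":0,"spin":0},{"tx":0,"ty":0.75,"tz":0,"spin":0},{"tx":0,"ty":1.0,"tz":0,"spin":0},{"tx":0,"ty":1.2,"tz":0,"spin":0},{"tx":0,"ty":1.4,"tz":0,"spin":0},{"tx":0,"ty":1.5,"tz":0,"spin":0},{"tx":0,"ty":1.5,"tz":0,"spin":0}])

```text
t: 25.67
tcp_pos: [0.543, -0.125, 0.2248]
tool_rot: [1.0, 0.025, -0.0, 0.0]
wrist_force: [-0.2, -0.5, -3.5]
finger_gap: 0.226
```

```bash
python3 -c "
from h import *
import pickle
c=cam('wrist','w12.png'); pickle.dump(c,open('w12.pkl','wb'))
b=c['frame'][150:384,190:325,::-1]
cv2.imwrite('pics/w12z.png',cv2.resize(b,None,fx=2.5,fy=2.5,interpolation=cv2.INTER_CUBIC))
plan([.5423,-.1355,.224],.05)"
```

```text
tcp [ 0.543  -0.1247  0.2248] yaw 0.0492 tilt [ 0.e+00 -1.e-04 -1.e+00] F [ 0.39 -1.23 -3.17] T [ 0.01 -0.01  0.02] gap 0.227 t 25.72
tx,ty,tz,spin [-0.12   1.071  0.08 ] -0.0008 dist 1.0806755317933143
```

View pics/w12z.png

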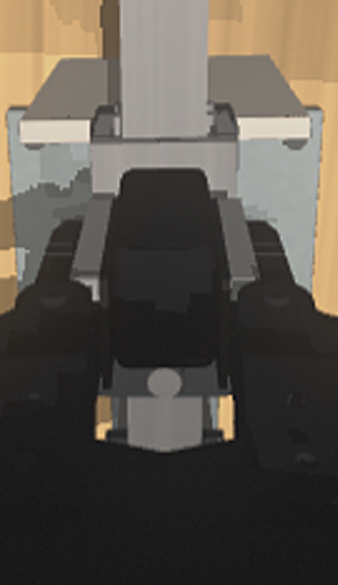

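Call:
drive_tool(increments=[{"tx":0,"ty":0.1,"tz":0,"spin":0},{"tx":0,"ty":0.2,"tz":0,"spin":0},{"tx":0,"ty":0.3,"tz":0,"spin":0},{"tx":0,"ty":0.4,"tz":0,"spin":0},{"tx":0,"ty":0.5,"tz":0,"spin":0},{"tx":0,"ty":0.6,"tz":0,"spin":0},{"tx":0,"ty":0.6,"tz":0,"spin":0}])

```text
t: 26.3
tcp_pos: [0.5432, -0.131, 0.2248]
tool_rot: [1.0, 0.024, -0.0, 0.0]
wrist_force: [-0.2, 0.3, -3.0]
finger_gap: 0.226
```

Call:
drive_tool(increments=[{"tx":0,"ty":0.06,"tz":0,"spin":0},{"tx":0,"ty":0.12,"tz":0,"spin":0},{"tx":0,"ty":0.12,"tz":0,"spin":0}])

```text
t: 26.55
tcp_pos: [0.5433, -0.1321, 0.2248]
tool_rot: [1.0, 0.025, 0.0, 0.0]
wrist_force: [-0.8, 0.4, -3.7]
finger_gap: 0.224
```

Call:
drive_tool(increments=[{"tx":0,"ty":0.06,"tz":0,"spin":0},{"tx":0,"ty":0.12,"tz":0,"spin":0},{"tx":0,"ty":0.12,"tz":0,"spin":0}])

```text
t: 26.8
tcp_pos: [0.5434, -0.1332, 0.2248]
tool_rot: [1.0, 0.025, 0.0, 0.0]
wrist_force: [-0.1, 0.2, -2.2]
finger_gap: 0.228
```

Call:
drive_tool(increments=[{"tx":0,"ty":0.05,"tz":0,"spin":0},{"tx":0,"ty":0.1,"tz":0,"spin":0},{"tx":0,"ty":0.1,"tz":0,"spin":0}])

```text
t: 27.05
tcp_pos: [0.5434, -0.1342, 0.2248]
tool_rot: [1.0, 0.025, -0.0, 0.0]
wrist_force: [1.1, -0.0, -2.6]
finger_gap: 0.228
```

Call:
drive_tool(increments=[{"tx":0,"ty":0.05,"tz":0,"spin":0},{"tx":0,"ty":0.1,"tz":0,"spin":0},{"tx":0,"ty":0.1,"tz":0,"spin":0}])

```text
t: 27.3
tcp_pos: [0.5435, -0.1352, 0.2248]
tool_rot: [1.0, 0.025, -0.0, 0.0]
wrist_force: [-0.1, -0.5, -2.9]
finger_gap: 0.224
```

Call:
drive_tool(increments=[{"tx":0,"ty":0.05,"tz":0,"spin":0},{"tx":0,"ty":0.1,"tz":0,"spin":0},{"tx":0,"ty":0.1,"tz":0,"spin":0}])

```text
t: 27.55
tcp_pos: [0.5435, -0.1357, 0.2248]
tool_rot: [1.0, 0.025, -0.0, -0.0]
wrist_force: [-0.1, 1.8, -2.2]
finger_gap: 0.223
```

Call:
drive_tool(increments=[{"tx":0,"ty":0.05,"tz":0,"spin":0},{"tx":0,"ty":0.1,"tz":0,"spin":0},{"tx":0,"ty":0.1,"tz":0,"spin":0}])

```text
t: 27.8
tcp_pos: [0.5435, -0.1358, 0.2248]
tool_rot: [1.0, 0.025, -0.0, -0.001]
wrist_force: [-2.2, 3.0, -1.5]
finger_gap: 0.222
```

Call:
drive_tool(increments=[{"tx":0,"ty":-0.06,"tz":0,"spin":0},{"tx":0,"ty":-0.12,"tz":0,"spin":0},{"tx":0,"ty":-0.12,"tz":0.03,"spin":0},{"tx":0,"ty":-0.12,"tz":0.06,"spin":0},{"tx":0,"ty":-0.12,"tz":0.06,"spin":0},{"tx":0,"ty":-0.12,"tz":0.06,"spin":0}])

```text
t: 28.3
tcp_pos: [0.5436, -0.1357, 0.2244]
tool_rot: [1.0, 0.025, 0.0, 0.0]
wrist_force: [-1.4, 3.1, -0.7]
finger_gap: 0.224
```

```bash
python3 -c "
from h import *
import pickle
c=cam('wrist','w13.png'); pickle.dump(c,open('w13.pkl','wb'))
b=c['frame'][150:384,190:325,::-1]
cv2.imwrite('pics/w13z.png',cv2.resize(b,None,fx=2.5,fy=2.5,interpolation=cv2.INTER_CUBIC))
plan([.5423,-.1357,.2243],.05)"
```

```text
tcp [ 0.5437 -0.1357  0.2244] yaw 0.0494 tilt [ 3.e-04 -0.e+00 -1.e+00] F [-1.2   2.81  0.24] T [ 0.64  0.22 -0.01] gap 0.225 t 28.35
tx,ty,tz,spin [-0.136 -0.011  0.01 ] -0.0006 dist 0.1365291610744345
```

View pics/w13z.png

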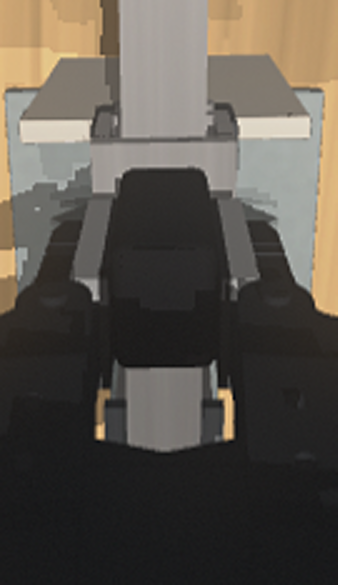

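Call:
drive_tool(increments=[{"tx":0,"ty":0,"tz":0,"spin":0},{"tx":0,"ty":0,"tz":0,"spin":0},{"tx":0,"ty":0,"tz":0,"spin":0},{"tx":0,"ty":0,"tz":0,"spin":0},{"tx":0,"ty":0,"tz":0,"spin":0},{"tx":0,"ty":0,"tz":0,"spin":0}], hand=0.7)

```text
t: 28.85
tcp_pos: [0.5436, -0.1361, 0.2243]
tool_rot: [1.0, 0.025, 0.0, 0.0]
wrist_force: [-0.3, -0.5, 0.8]
finger_gap: 0.697
```

```bash
python3 -c "
from h import *
import pickle
c=cam('wrist','w14.png'); pickle.dump(c,open('w14.pkl','wb'))
plan([.5423,-.1357,.2243],.05)"
```

```text
tcp [ 0.5436 -0.1361  0.2243] yaw 0.0492 tilt [ 2.e-04 -4.e-04 -1.e+00] F [-0.15 -0.02  0.22] T [-0.02  0.02  0.04] gap 0.7 t 28.9
tx,ty,tz,spin [-0.128 -0.041 -0.004] -0.0008 dist 0.13413479893652072
```

View pics/w14.png

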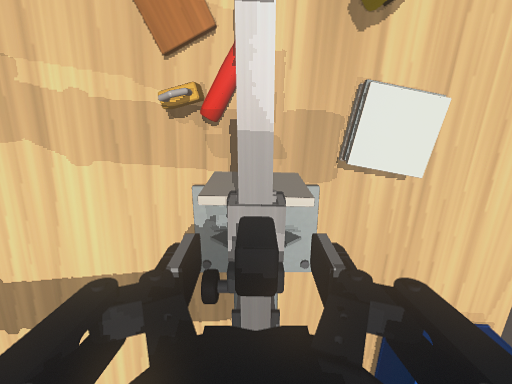

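Call:
drive_tool(increments=[{"tx":0,"ty":0,"tz":-0.5,"spin":0},{"tx":0,"ty":0,"tz":-1.5,"spin":0},{"tx":0,"ty":0,"tz":-3,"spin":0},{"tx":0,"ty":0,"tz":-5,"spin":0},{"tx":0,"ty":0,"tz":-8,"spin":0},{"tx":0,"ty":0,"tz":-11,"spin":0},{"tx":0,"ty":0,"tz":-13,"spin":0},{"tx":0,"ty":0,"tz":-13,"spin":0},{"tx":0,"ty":0,"tz":-13,"spin":0}])

```text
t: 29.65
tcp_pos: [0.5443, -0.1357, 0.3563]
tool_rot: [1.0, 0.025, 0.002, 0.001]
wrist_force: [-0.5, 1.0, -0.6]
finger_gap: 0.702
```

```bash
python3 -c "
from h import *
import pickle
c=cam('wrist'); pickle.dump(c,open('w15.pkl','wb'))
b=c['frame'][100:300,150:370,::-1]
cv2.imwrite('pics/w15z.png',cv2.resize(b,None,fx=3,fy=3,interpolation=cv2.INTER_CUBIC))
s=cam('side'); pickle.dump(s,open('s15.pkl','wb'))
b=s['frame'][100:230,210:330,::-1]
cv2.imwrite('pics/s15z.png',cv2.resize(b,None,fx=4.5,fy=4.5,interpolation=cv2.INTER_CUBIC))
plan([.5423,-.1357,.2243],.05)"
```

```text
tcp [ 0.543  -0.1358  0.3537] yaw 0.0494 tilt [-1.1e-03 -1.0e-04 -1.0e+00] F [-0.03 -0.85 -0.52] T [ 0.08 -0.01 -0.01] gap 0.699 t 29.75
tx,ty,tz,spin [-0.059 -0.018 12.939] -0.0006 dist 12.938804959718963
```

View pics/w15z.png

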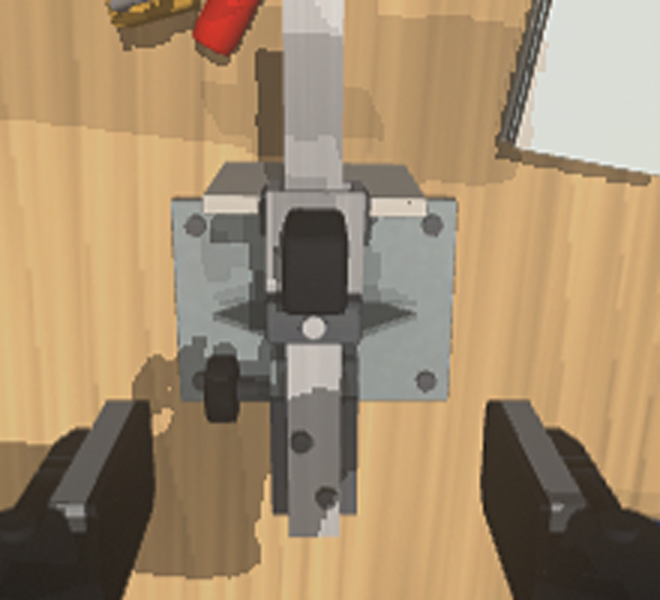

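View pics/s15z.png

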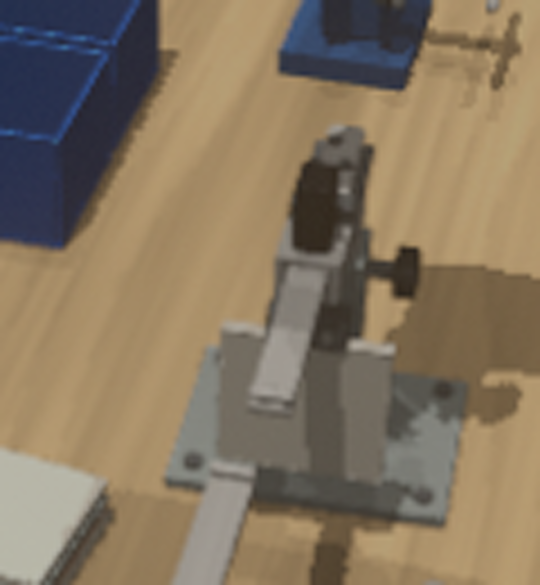

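Run:
```python
from h import *
import pickle
w=pickle.load(open('w15.pkl','rb'))
b=w['frame'][150:225,225:285,::-1]
cv2.imwrite('pics/w15y.png',cv2.resize(b,None,fx=8,fy=8,interpolation=cv2.INTER_NEAREST))
print(proj(w,[[.5423,-.1357+.018,.214],[.5423,-.1357-.018,.214],[.5423,-.1357-.018,.224]]))
```

```text
[[255.32560376 164.64335529]
 [253.66153287 198.04043694]
 [253.62630812 200.99481431]]
```

View pics/w15y.png

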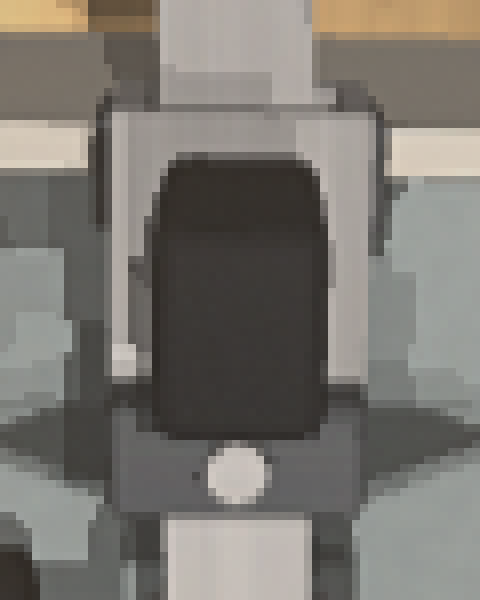

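```bash
python3 -c "
from h import *
print(ctrl.job_done()); print(ctrl.state()['t'])"
```

```text
the job is handed in; nothing more can be done
None
the job is handed in; nothing more can be done
```

The front sample now hangs released on the display rail, with its loop against the collar. I handed the job in at about 30 s; no verdict was reported.

- **Display rail height:** I touched the bar lightly with shut fingers (about 3.5 N). Its top is at about 0.210 m.
- **Transfer:** I gripped the block and lifted the hanger about 7.3 mm over the stock stop. In the gap I shifted it about 4.5 mm, turned it about 0.026 rad and lowered it 4.8 mm. I then threaded it past the display stop; no contact showed in the force readings taken at the end of each move.
- **Setting down and homing:** I let it down on the display rail and slid it back. It met the collar where predicted, and I pressed with about 3 N before releasing.
- **Slight drag:** Part of the slide pressed on the rail with about 3.6 N and dragged with about 3.7 N. I raised the hanger slightly for the rest. All wrist readings stayed below 5 N.
- **Last checks:** In the final wrist image the loop and collar edges were within about half a pixel (0.5 mm) of where a loop touching the collar should appear, centred on the rail. The side view shows the tile hanging upright. The fingers were about 10 cm clear with no wrist force beyond noise. None of the checks failed.
- **Not measured:** I saw no sign of the rear sample or bench items moving, but I did not measure them again.

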